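Ease a stuck ice-box lid up level with a wedge

TASK

The press-fit lid of the blue ice box is stuck: pick up the double-ended wooden wedge from the grey bar mat and work it slowly and gently into the seam under the lid from the right and left ends in turn, so that the lid rises evenly and neither end ever gets more than about 5 mm above the other. To free the seal to its full depth, finish the left end and then the right end by pushing the wedge home until you feel it bear lightly on the rubber stop inside (never over 20 N on a stop, 22 N on lid or rim), leaving both ends up by at least 5 mm. Then lay the wedge flat on the grey bar mat and let go; touch the box and lid only with the wedge, and leave everything else where it is.

Things in the scene. Friction and masses are not known exactly. Their poses are not given: they have to be found in the camera images.
- wedge_mid (a point): Centre of the loose beech wedge (about 120 g), 20 mm above its flat underside. It is 150 mm long along its own y, symmetric end for end: grip block in the middle 70 mm long (y), 24 mm wide (x), 40 mm high; at each end a taper 40 mm long and 20 mm wide with flat underside, 3 mm thick at the very tip (y = +-75 mm) and 0.32 mm thicker for every mm back from the tip.
- mat: Fixed flat grey rubber bar mat, 90 mm (x) by 220 mm (y), 4 mm thick; origin at the centre of its underside. The wedge, length roughly along the mat's y, starts on it and is laid back on it (centre within 40 mm of the mat's centre in x, 80 mm in y).
- icebox: Fixed blue ice box with a white rim, 104 mm (x) by 160 mm (y); origin at the centre of its underside, on the trolley top; y points to its left end (left as seen from the robot), z up. The rim's flat top is 75 mm above the origin. The wooden lid (100 by 130 mm, brass knob to 35 mm above the rim) leaves 15 mm of rim top bare at the left and right ends.
- rim: The white rim of the ice box (stoneware; chips above 22 N from the wedge); origin at the centre of its flat top, axes as the ice box.
- lid: The wooden lid with brass knob (chips above 22 N from the wedge); origin at the middle of its left lower edge; z up, y to the left end. It is held by a stiff press-fit seal: each end rises by itself when pushed up there (the other end then stays), takes about 6 N to start and some 6 N more for every 10 mm/s of rising speed, and stays where it is left. Either end may start up to 0.6 mm up.
- seam_left (a point): Fixed point on the rim's top, in the middle of the left pry notch, straight under the outer edge of the closed lid (65 mm left of the box centre). Axes as the ice box. The notch under the lid is 36 mm wide (x), 4.5 mm high when the lid is closed, and ends inwards at a black rubber stop. A wedge lying on the rim begins to lift the closed lid when its tip is about 5 mm in.
- seam_right (a point): The same point at the right end (65 mm to the right of the box centre); the notch there is the same.
- stop_left: Black rubber stop, 34 mm wide and 4 mm high, on the rim inside the left notch; the wedge's tip bears on it when home. The origin is its nominal place, 28 mm inwards of seam_left; the real face lies up to 3.5 mm nearer or farther, which the state does not show: feel for it. Sliding under the lid takes a steady push of 8 to 16 N, which rises sharply at the stop.
- stop_right: The same at the right end, nominally 28 mm inwards of seam_right; its hidden offset is its own. Either stop bears lightly at 3 to 10 N and is damaged above 20 N.
- lid_left (a point): Point on the lid: middle of the left notch's roof at the lid's outer edge. 4.5 mm above seam_left when closed, so 9.5 mm or more when up by 5 mm.
- lid_right (a point): The same point at the right end, over seam_right.
- tumbler_a_mid (a point): Centre of the green glass tumbler, 72 mm across, 90 mm high; bystander.
- tumbler_b_mid (a point): Centre of the amber glass tumbler, 72 mm across, 90 mm high; bystander.
- muddler_mid (a point): Centre of the wooden muddler lying on the trolley, about 190 mm long, 30 mm thick; bystander.
- jigger_mid (a point): Centre of the steel jigger, 44 mm across, 85 mm high; bystander.
- wedge: The same wedge; origin at the centre of its flat underside, axes as wedge_mid.
There are look-alikes about, which are no part of the job. Several things look just like the wedge: the one meant starts farthest to the robot's right.

How it is judged:
On the way, in this order (a step that is already met when the one before it is completed fails the run):
1. the wedge is home at the left end: it bears on the left stop with over 3 N (contact force between wedge and stop_left above 3 N), for 0.1 s.
2. then the wedge is home at the right end: it bears on the right stop with over 3 N, and both ends of the lid are up by at least 5 mm (contact force between wedge and stop_right above 3 N and z of lid_left in the frame of seam_left above 0.0095 m and z of lid_right in the frame of seam_right above 0.0095 m), for 0.1 s.
At the end, for the whole second after the job is handed in: Both ends of the lid stand at least 5 mm above closed and level to within 5.5 mm of each other; the wedge lies flat on its underside on the grey bar mat (centre within 40 mm in x and 80 mm in y of the mat's centre), released and at rest (z of lid_left in the frame of seam_left above 0.0095 m and z of lid_right in the frame of seam_right above 0.0095 m and angle between the z axis of lid and the z axis of icebox, either way round below 0.043 rad and x of wedge_mid in the frame of mat between -0.04 and 0.04 m and y of wedge_mid in the frame of mat between -0.08 and 0.08 m and z of wedge_mid in the frame of mat below 0.03 m and angle between wedge_mid's own z axis and vertical below 0.08 rad and linear speed of wedge below 0.02 m/s); the robot touches nothing.
It fails at once if the lid is cocked: one end more than about 5 mm (5.5) higher than the other (angle between the z axis of lid and the z axis of icebox, either way round above 0.043 rad).
It fails at once if the wedge presses on the lid with more than 22 N (contact force between wedge and lid above 22 N).
It fails at once if the wedge presses on the rim with more than 22 N or on a stop with more than 20 N (contact force between wedge and rim above 22 N or contact force between wedge and stop_left above 20 N or contact force between wedge and stop_right above 20 N).
It fails at once if the hand or arm touches the box or lid (contact force between any of the fingers, the arm and icebox above 1.5 N).
It fails at once if a bystander is moved by more than 20 mm (distance of any of tumbler_a_mid, tumbler_b_mid, muddler_mid, jigger_mid from where it was at the start of the episode above 0.02 m).
It also fails if it takes over 72 s, if anything falls off the work surface, if the arm or the gripper's body presses on something with over 40 N, if the wrist force passes 120 N, or if a joint passes its speed limit or range.

ROBOT

A 7-joint arm with a two-finger parallel gripper is mounted at the origin on the work surface. World frame = base frame: x ahead of the robot, y to its left, z up, the work surface at z = 0. Lengths are in m, angles in rad, forces in N, time in s.
With the tool pointing down it reaches from about 0.4 to 0.85 m from the base axis. Payload 10.4 kg.
Tool frame: the origin (TCP) lies midway between the tips of the shut fingers; the grasp point (between the pads) lies 19 mm behind it; x points along the fingers, z is the direction in which the jaws open and shut, and the axes are right-handed (so a half turn about x gives the same grasp; the last joint's range is limited). The gripper opens to 87 mm and grips with 3 to 60 N. Pads are 19 mm wide; open, the fingers measure 117 mm over their backs; the gripper's body (75 mm by 190 mm) begins 51 mm behind the grasp point.
Start: joints at [1.153, 0.332, -0.065, 1.46, 0.022, 1.35, -0.088], TCP at [0.24, -0.577, 0.223] pointing down, gripper open.
Joint ranges: [-2.6, 2.6], [-0.5, 2.12], [-1.47, 1.34], [0.16, 2.42], [-1.27, 4.41], [0.06, 2.06], [-2.6, 2.6]. Speed limits (rad/s): [2.22, 2.22, 2.79, 2.79, 3.14, 3.14, 3.14].

INTERFACE

Orientations are given as a unit quaternion [x, y, z, w].
In Python, from bench import read_state, camera, camera_params, close_job gives the robot as it stands.
- The arm moves only by the tool arm_command, never from a script. Its argument "targets" is a list of rows, each a list of 7 numbers: the closure in counts, from 0 (fully open) to 255 (shut), then the shift along the tool's x, y, z in mm, then the turn, a rotation vector about the tool's x, y, z in rad. A call has 1 to 10 rows; each row is the pose to reach, as a shift and turn from the pose commanded when the call began, along the tool's axes at that moment; what a row does not reach only later rows make up. A row lasts 1/10 s, in which the tool goes at most 50 mm and 8.59 degrees, less where a joint would pass 70% of its speed; a pose out of reach is approached as far as the arm can. A call with a gripper value outside its range is refused whole. The fingers move at their own pace and stop on an object; "newtons" is the grip in N (left out, the last holds). Time passes only in rows, so rows that repeat a pose let the fingers close. It gives the time, the measured TCP pose, the force and the opening at its end, in the units of the state.
- read_state(): the state, without advancing time (a new reading comes with each control period).
- camera(name): name is "scene" or "side" or "wrist"; returns the picture (420x560x3 uint8, red, green, blue); there is no depth.
- camera_params(name): a dict with "intrinsics" (3x3 intrinsics, pixels), "xyz" and "orientation" of the camera in the world; the wrist camera has in their place "mount" (4x4, takes a point from camera to tool coordinates, whose origin is the TCP and whose axes are the tool frame's). Camera axes: x right, y down, z forward; pixel columns grow to the right and rows downward; lengths in m; the calibration is good to about 2 mm. A picture is of the moment at which its call begins: read the wrist's pose just before it. camera_params takes no time and is no camera call.
- close_job(): hands the job in, once; it reports no verdict.
The state is a dict: "time": time; "joint_positions": joint angles; "joint_vel": joint speeds; "joint_torque": joint torques, N m; "ee_pos": TCP position; "eef_rot": TCP orientation; "ft_force": force on the tool from outside, world axes, zero at the start; "torque": the same for the moment, N m; "width": finger opening in m.
Only numpy, scipy, OpenCV 4.12 (cv2) and the standard library are available. Lean on these libraries where they do the work, as an engineer would, in place of code of your own. Each camera call takes 0.05 s, during which the arm holds its last target.

## Working session

There is one attempt and no reset: what is moved stays moved. The work goes in short steps, Python scripts to look and compute and a tool call to move; the robot and the scene stay as the last step left them, time stands still between calls to the robot, and variables do not carry over. Pictures are saved under pics/ and viewed, and the job is handed in when it is done.

Besides the shell and the picture viewer there is one more tool, called after "Call:" as name(argument=value, ...) on one line, values as JSON. arm_command: Moves the arm, as the interface text tells. Its arguments: {"type":"object","properties":{"targets":{"type":"array"},"newtons":{"type":"number"}},"required":["targets"]}

```bash
ls; mkdir -p pics
python3 - <<'E'
from bench import *
import cv2,json
s=read_state();print(s)
for n in("scene","side","wrist"):
    print(n,camera_params(n))
    cv2.imwrite(f"pics/{n}0.png",camera(n)[:,:,::-1])
E
```

```text
pics
{'time': 0.0, 'joint_positions': array([ 1.15338735,  0.33286594, -0.06471679,  1.46096336,  0.0215843 ,
        1.34992764, -0.08849272]), 'joint_vel': array([-0.00252465, -0.00026474, -0.00025519,  0.00099308, -0.00067676,
        0.00117628, -0.00146725]), 'joint_torque': array([-9.98391010e-05, -6.23254466e+01,  2.46639299e-02, -3.89907718e+01,
       -6.14155177e-02,  3.95416003e-02,  1.24789021e-04]), 'ee_pos': array([ 0.24024496, -0.57653832,  0.22174717]), 'eef_rot': array([ 0.39248818,  0.58880158, -0.39194143,  0.58791807]), 'ft_force': array([ 1.52224554, -0.20932592,  0.17516043]), 'torque': array([ 0.05613862,  0.02576578, -0.05870903]), 'width': 0.08719598557903069}
scene {'intrinsics': array([[382.64705939,   0.        , 278.27750311],
       [  0.        , 382.64705939, 209.8333828 ],
       [  0.        ,   0.        ,   1.        ]]), 'xyz': array([1.19116563, 0.20580158, 0.805616  ]), 'orientation': array([ 0.56796607,  0.7201317 , -0.30966176, -0.25086745])}
side {'intrinsics': array([[511.97802854,   0.        , 277.81259642],
       [  0.        , 511.97802854, 216.55618101],
       [  0.        ,   0.        ,   1.        ]]), 'xyz': array([0.20330669, 1.07616696, 1.29648078]), 'orientation': array([-0.11766935,  0.92819309, -0.35113986,  0.0362258 ])}
wrist {'intrinsics': array([[322.40611534,   0.        , 277.69721426],
       [  0.        , 322.40611534, 208.84482267],
       [  0.        ,   0.        ,   1.        ]]), 'mount': array([[ 7.58034807e-04, -2.86172981e-01,  9.58177672e-01,
        -1.61997629e-01],
       [-5.02456550e-04, -9.58177935e-01, -2.86172662e-01,
         7.83135651e-02],
       [ 9.99999586e-01, -2.64513809e-04, -8.70121715e-04,
        -1.34525991e-03],
       [ 0.00000000e+00,  0.00000000e+00,  0.00000000e+00,
         1.00000000e+00]])}
```

View pics/scene0.png

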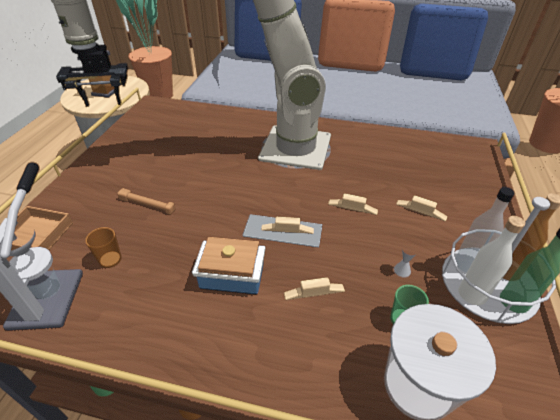

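View pics/side0.png

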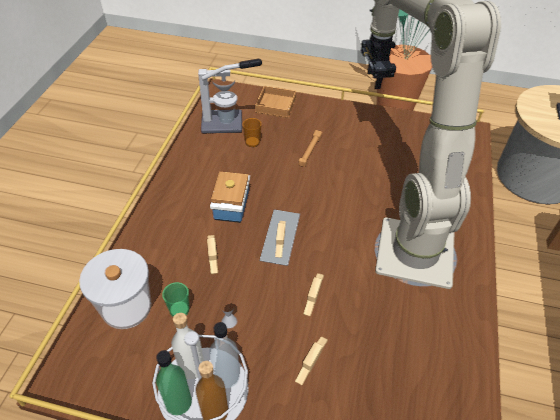

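View pics/wrist0.png

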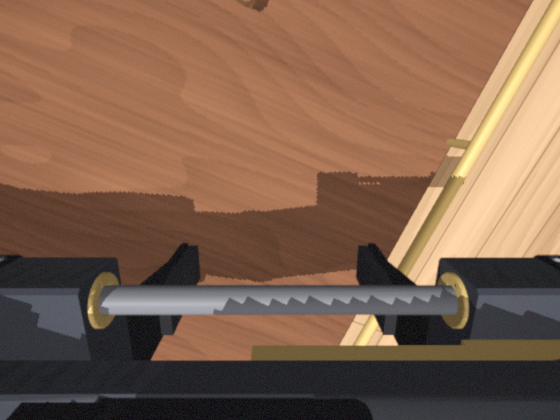

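Wedge look-alikes in the scene view: A on the mat (288,226), B (315,289), C (353,204) and D (423,208). The image's left is the robot's right. Next I compute positions and take close crops.

```bash
cat > h.py <<'E'
from bench import *
import numpy as np,cv2
from scipy.spatial.transform import Rotation as R
def cam(n,s=None):
    p=camera_params(n)
    if n=="wrist":
        s=s or read_state(); M=np.array(p["mount"]); Rt=R.from_quat(s["eef_rot"]).as_matrix()
        return p["intrinsics"],Rt@M[:3,3]+s["ee_pos"],Rt@M[:3,:3]
    return p["intrinsics"],p["xyz"],R.from_quat(p["orientation"]).as_matrix()
def onplane(c,uv,z):
    K,t,Rm=c; uv=np.atleast_2d(np.asarray(uv,float))
    d=np.c_[uv,np.ones(len(uv))]@np.linalg.inv(K).T@Rm.T
    return t+d*((z-t[2])/d[:,2])[:,None]
def proj(c,P):
    K,t,Rm=c; q=(np.atleast_2d(P)-t)@Rm@K.T; return q[:,:2]/q[:,2:]
def tri(c1,u1,c2,u2):
    A=[];b=[]
    for (K,t,Rm),u in((c1,u1),(c2,u2)):
        d=Rm@np.linalg.inv(K)@np.r_[u,1.];d/=np.linalg.norm(d);P=np.eye(3)-np.outer(d,d);A.append(P);b.append(P@t)
    A=np.vstack(A);b=np.hstack(b);return np.linalg.lstsq(A,b,rcond=None)[0]
def move(dp_world=None,target=None):
    s=read_state();Rt=R.from_quat(s["eef_rot"]).as_matrix()
    if target is not None: dp_world=np.asarray(target)-s["ee_pos"]
    return Rt.T@np.asarray(dp_world)*1000
E
python3 - <<'E'
from h import *
cs=cam("scene");cd=cam("side")
for n,u in dict(A=(288,226),B=(315,289),C=(353,204),D=(423,208)).items(): print(n,onplane(cs,u,.03).round(3))
for n,u in dict(A=(281,239),B=(212,253),C=(314,293),D=(312,360)).items(): print(n,onplane(cd,u,.03).round(3))
print(tri(cs,(229,251),cd,(230,184)),tri(cs,(148,201),cd,(311,148)))
s=read_state();print(R.from_quat(s["eef_rot"]).as_matrix().round(3))
a=cv2.imread("pics/scene0.png")[200:320,180:360];cv2.imwrite("pics/sc.png",cv2.resize(a,None,fx=4.4,fy=4.4,interpolation=2))
a=cv2.imread("pics/side0.png")[160:280,190:320];cv2.imwrite("pics/sd.png",cv2.resize(a,None,fx=5,fy=5,interpolation=2))
E
```

```text
A [[0.44  0.065 0.03 ]]
B [[0.634 0.174 0.03 ]]
C [[0.301 0.237 0.03 ]]
D [[0.269 0.443 0.03 ]]
A [[0.423 0.08  0.03 ]]
B [[0.616 0.189 0.03 ]]
C [[0.282 0.252 0.03 ]]
D [[0.245 0.458 0.03 ]]
[ 0.62752676 -0.04200146  0.10454758] [ 0.42191739 -0.38241069  0.01739226]
[[-0.     0.923  0.385]
 [ 0.001  0.385 -0.923]
 [-1.    -0.    -0.001]]
```

View pics/sc.png

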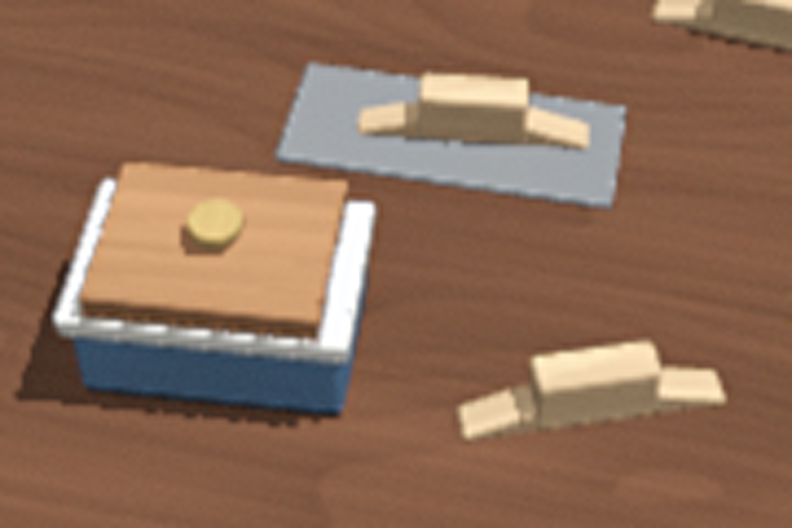

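View pics/sd.png

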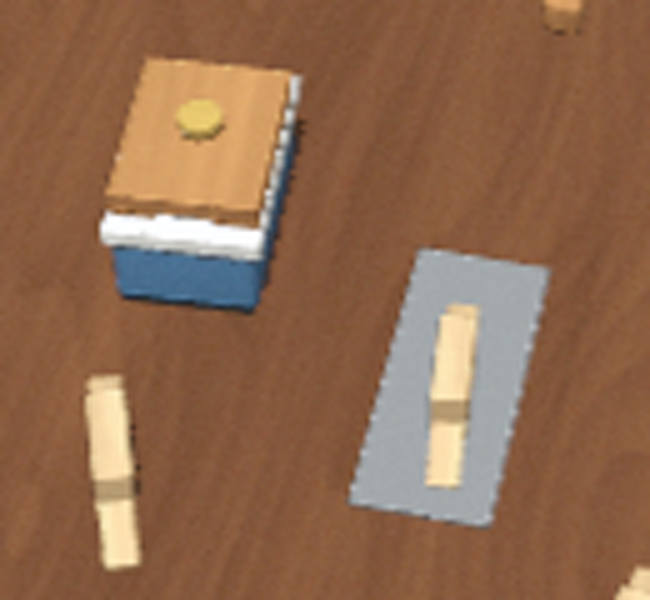

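A is on the mat and farthest right (y≈0.07, against 0.18 and more for the others), so it is the wedge. Now the mat and box yaw.

Run:
```python
from h import *
for n in("scene","side"):
    im=cv2.imread(f"pics/{n}0.png");hsv=cv2.cvtColor(im,cv2.COLOR_BGR2HSV);c=cam(n)
    x0,y0,x1,y1=(180,200,360,320) if n=="scene" else (190,160,320,280)
    def comp(m,z,name):
        mm=np.zeros_like(m);mm[y0:y1,x0:x1]=m[y0:y1,x0:x1]
        k,l,st,ce=cv2.connectedComponentsWithStats(mm)
        i=1+np.argmax(st[1:,4]);p=np.argwhere(l==i)[:,::-1]
        w=onplane(c,p,z)[:,:2]
        (cx,cy),(a,b),th=cv2.minAreaRect((w*1000).astype(np.float32))
        print(n,name,st[i,4],(round(cx,1),round(cy,1)),(round(a,1),round(b,1)),round(th,1))
    H,S,V=cv2.split(hsv)
    comp(((S<60)&(V>90)&(V<200)).astype(np.uint8),.004,"mat")
    comp(((H>8)&(H<20)&(S>90)&(V>150)).astype(np.uint8),.090,"lidtop?")
    comp(((H>12)&(H<28)&(S<115)&(S>40)&(V>150)).astype(np.uint8),.03,"wedge")
```

```text
scene mat 1279 (432.8, 47.8) (94.3, 221.7) 2.4
scene lidtop? 1582 (624.5, -44.2) (101.9, 131.4) 6.6
scene wedge 1155 (577.9, -64.6) (104.7, 137.6) 8.4
side mat 1235 (433.9, 47.8) (91.9, 221.9) 2.6
side lidtop? 881 (629.7, -41.6) (102.8, 144.9) 6.9
side wedge 306 (615.7, 190.1) (25.6, 150.1) 23.4
```

Call:
arm_command(targets=[[0, -6, 48, -28, -0.129, 0, 0], [0, -12, 96, -57, -0.259, 0, 0], [0, -18, 143, -86, -0.388, 0, 0], [0, -24, 191, -114, -0.517, 0, 0], [0, -30, 239, -143, -0.647, 0, 0], [0, -36, 287, -172, -0.776, 0, 0], [0, -42, 335, -200, -0.905, 0, 0], [0, -48, 382, -229, -1.034, 0, 0], [0, -54, 430, -258, -1.164, 0, 0], [0, -58, 477, -286, -1.293, 0, 0]])

```text
time: 1.15
ee_pos: [0.5365, -0.1752, 0.2756]
eef_rot: [-0.043, 0.706, 0.043, 0.706]
ft_force: [1.2, -1.0, 0.4]
width: 0.0871
```

Run:
```python
from h import *
s=read_state();print(s["time"],s["ee_pos"],R.from_quat(s["eef_rot"]).as_matrix().round(3),s["joint_positions"].round(2))
```

```text
1.15 [ 0.53647477 -0.17522711  0.27557793] [[ 0.    -0.122  0.993]
 [-0.     0.993  0.122]
 [-1.    -0.     0.   ]] [ 0.68  0.21 -0.52  1.52  0.11  1.43  0.28]
```

Call:
arm_command(targets=[[0, -4, 20, 20, 0, 0, 0], [0, -4, 40, 39, 0, 0, 0], [0, -4, 40, 39, 0, 0, 0], [0, -4, 40, 39, 0, 0, 0]])

```text
time: 1.55
ee_pos: [0.5697, -0.1324, 0.2788]
eef_rot: [-0.042, 0.706, 0.042, 0.706]
ft_force: [-0.3, -1.2, -0.6]
width: 0.0874
```

Run:
```python
from h import *
import pickle
s=read_state();im=camera("wrist");pickle.dump((s,im),open("w1.pkl","wb"));print(s["ee_pos"])
cv2.imwrite("pics/w1.png",im[:,:,::-1])
```

```text
[ 0.56968134 -0.13243707  0.27882248]
```

View pics/w1.png

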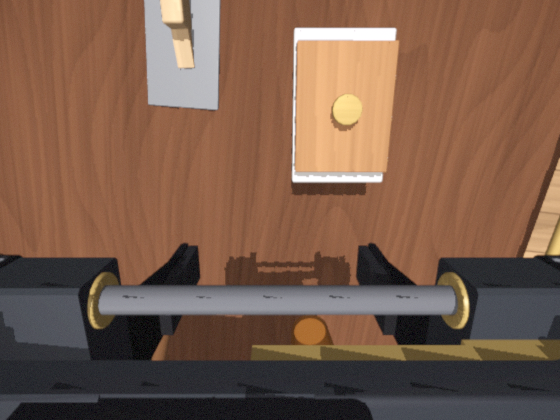

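View 1: the box rim spans (293,28) to (382,182), the lid is on it, and the mat and the wedge's right tip are at (187,66).

Run:
```python
from h import *
import pickle
s,im=pickle.load(open("w1.pkl","rb"));c=cam("wrist",s)
hsv=cv2.cvtColor(im,cv2.COLOR_RGB2HSV);H,S,V=cv2.split(hsv)
def rect(m,z,name,x0,y0,x1,y1):
    mm=np.zeros_like(m);mm[y0:y1,x0:x1]=m[y0:y1,x0:x1]
    p=np.argwhere(mm>0)[:,::-1];w=onplane(c,p,z)[:,:2]*1000
    (cx,cy),(a,b),th=cv2.minAreaRect(w.astype(np.float32));print(name,len(p),round(cx,1),round(cy,1),round(a,1),round(b,1),round(th,2));return w
m=((S<40)&(V>170)).astype(np.uint8)
w=rect(m,.075,"rimwhite",285,15,410,192)
m2=((S<40)&(V>170)|((H>5)&(H<25)&(V>150)&(S>80))).astype(np.uint8)
# clean
k,l,st,ce=cv2.connectedComponentsWithStats(m);print([list(x) for x in st if x[4]>30])
lid=((H>5)&(H<22)&(V>140)&(S>80)).astype(np.uint8)
for z in(.085,.09,.095):rect(lid,z,f"lid{z}",292,36,402,176)
mat=((S<60)&(V>100)&(V<215)).astype(np.uint8);rect(mat,.004,"mat",140,0,225,115)
a=im[0:200,130:420,::-1];cv2.imwrite("pics/w1c.png",cv2.resize(a,None,fx=2.75,fy=2.75,interpolation=2))
```

```text
rimwhite 2508 626.6 -42.2 103.9 159.0 6.68
[[np.int32(0), np.int32(0), np.int32(560), np.int32(420), np.int32(226656)], [np.int32(145), np.int32(0), np.int32(74), np.int32(109), np.int32(6036)], [np.int32(292), np.int32(28), np.int32(105), np.int32(155), np.int32(2508)]]
lid0.085 13859 633.8 -43.5 117.9 141.1 9.72
lid0.09 13859 632.7 -43.7 116.2 139.1 9.72
lid0.095 13859 631.7 -43.8 114.6 137.1 9.72
mat 6419 434.0 1.6 90.9 125.2 2.56
```

View pics/w1c.png

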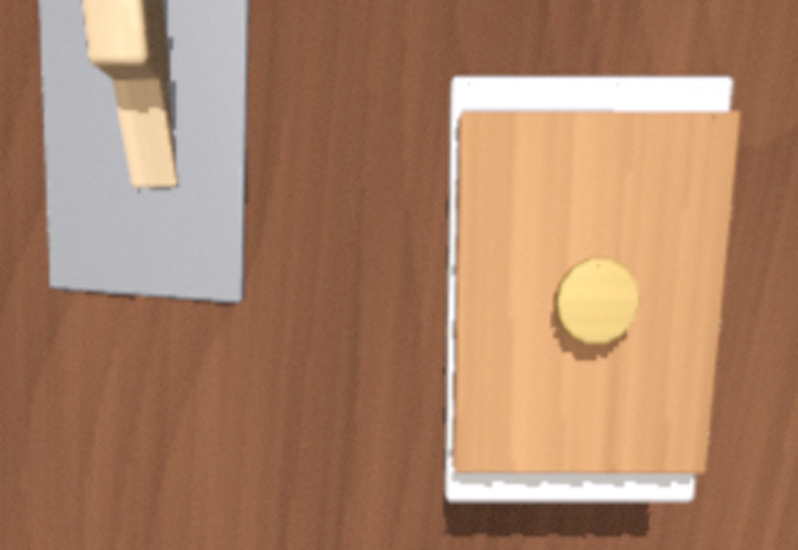

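Call:
arm_command(targets=[[0, 10, 30, -25, 0, 0, 0], [0, 22, 60, -50, 0, 0, 0], [0, 35, 90, -75, 0, 0, 0], [0, 47, 120, -100, 0, 0, 0], [0, 59, 148, -124, 0, 0, 0], [0, 59, 148, -124, 0, 0, 0], [0, 59, 148, -124, 0, 0, 0]])

```text
time: 2.3
ee_pos: [0.4291, -0.0013, 0.2206]
eef_rot: [-0.041, 0.706, 0.04, 0.706]
ft_force: [-0.6, -0.2, 0.3]
width: 0.0867
```

Run:
```python
from h import *
import pickle
s=read_state();im=camera("wrist");pickle.dump((s,im),open("w2.pkl","wb"));print(s["ee_pos"])
cv2.imwrite("pics/w2.png",im[:,:,::-1])
c=cam("wrist",s)
hsv=cv2.cvtColor(im,cv2.COLOR_RGB2HSV);H,S,V=cv2.split(hsv)
m=((H>8)&(H<28)&(S>35)&(S<150)&(V>170)).astype(np.uint8);m[240:]=0
k,l,st,ce=cv2.connectedComponentsWithStats(m)
for i in range(1,k):
    if st[i,4]>150: print(list(st[i]),ce[i].round(1),onplane(c,ce[i],.03).round(4))
```

```text
[ 0.42912131 -0.00134565  0.22059789]
[np.int32(140), np.int32(0), np.int32(21), np.int32(13), np.int32(230)] [150.8   5.1] [[0.287 0.162 0.03 ]]
[np.int32(469), np.int32(0), np.int32(46), np.int32(116), np.int32(2567)] [495.3  49.4] [[0.6272 0.1625 0.03  ]]
[np.int32(272), np.int32(55), np.int32(25), np.int32(139), np.int32(2884)] [284.2 123.7] [[0.4273 0.0675 0.03  ]]
[np.int32(426), np.int32(200), np.int32(112), np.int32(40), np.int32(4204)] [480.8 219.4] [[ 0.6654 -0.0124  0.03  ]]
```

View pics/w2.png

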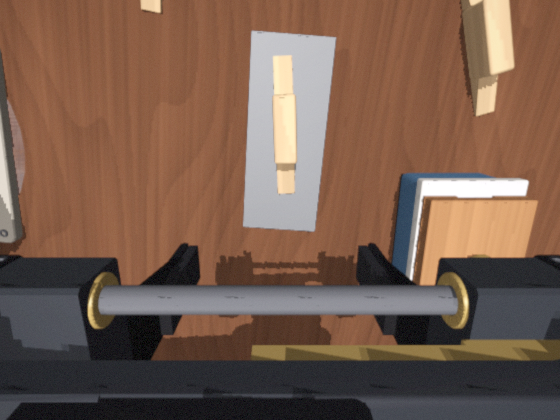

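Run:
```python
from h import *
import pickle
s,im=pickle.load(open("w2.pkl","rb"));c=cam("wrist",s)
hsv=cv2.cvtColor(im,cv2.COLOR_RGB2HSV);H,S,V=cv2.split(hsv)
m=((H>8)&(H<28)&(S>35)&(S<150)&(V>150)).astype(np.uint8)
for r in list(range(53,60))+list(range(64,92,6))+list(range(92,100,2))+list(range(100,160,10))+list(range(160,196,2)):
    x=np.where(m[r,262:310])[0]
    if len(x):
        z=.007 if r<58 or r>188 else .044
        print(r,262+x[0],262+x[-1],onplane(c,[(262+(x[0]+x[-1])/2,r)],z)[0,:2].round(4))
a=im[40:240,230:350,::-1];cv2.imwrite("pics/w2c.png",cv2.resize(a,None,fx=3,fy=3,interpolation=2))
mat=((S<60)&(V>90)&(V<215)).astype(np.uint8)
k,l,st,ce=cv2.connectedComponentsWithStats(mat);i=l[200,260];p=np.argwhere(l==i)[:,::-1]
print(cv2.minAreaRect((onplane(c,p,.004)[:,:2]*1000).astype(np.float32)))
```

```text
55 282 290 [0.4213 0.1371]
56 273 291 [0.4172 0.1357]
57 273 291 [0.4173 0.1347]
58 273 291 [0.4176 0.1283]
59 273 291 [0.4177 0.1274]
64 273 291 [0.4182 0.123 ]
70 273 292 [0.4193 0.1177]
76 274 292 [0.4205 0.1124]
82 274 292 [0.4211 0.107 ]
88 274 292 [0.4218 0.1015]
92 274 292 [0.4222 0.0978]
94 274 294 [0.4234 0.0961]
96 273 295 [0.4236 0.0942]
98 272 295 [0.4234 0.0923]
100 272 295 [0.4236 0.0904]
110 273 295 [0.4252 0.081 ]
120 273 296 [0.4269 0.0715]
130 273 296 [0.4281 0.0617]
140 274 296 [0.4298 0.0518]
150 274 296 [0.4311 0.0417]
160 275 296 [0.4328 0.0315]
162 275 296 [0.4331 0.0294]
164 276 293 [0.4323 0.0272]
166 277 293 [0.4331 0.0251]
168 277 293 [0.4333 0.023 ]
170 277 294 [0.4341 0.021 ]
172 277 294 [0.4344 0.0189]
174 277 294 [0.4346 0.0167]
176 277 294 [0.4349 0.0146]
178 277 294 [0.4352 0.0125]
180 277 294 [0.4354 0.0103]
182 277 294 [0.4357 0.0082]
184 277 294 [0.436 0.006]
186 277 294 [0.4362 0.0038]
188 277 294 [0.4365 0.0016]
190 277 294 [ 0.4387 -0.0092]
192 278 294 [ 0.4396 -0.0115]
((431.51611328125, 49.411094665527344), (90.4709701538086, 220.2206573486328), 2.514019727706909)
```

View pics/w2c.png

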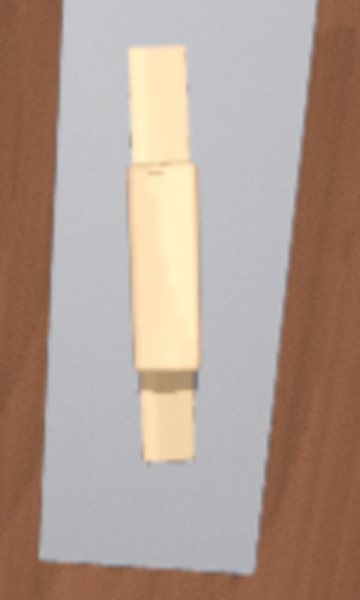

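```bash
cat >> h.py <<'E'
def go(xyz,yaw):
    s=read_state();Rt=R.from_quat(s["eef_rot"]).as_matrix();a=np.radians(yaw)
    z=np.array([np.cos(a),np.sin(a),0]);x=np.array([0,0,-1.]);T=np.c_[x,np.cross(z,x),z]
    print("t",s["time"],"pos",s["ee_pos"].round(4),"shift",(Rt.T@(np.array(xyz)-s["ee_pos"])*1000).round(1),"turn",R.from_matrix(Rt.T@T).as_rotvec().round(4),"F",s["ft_force"].round(1),"w",round(s["width"],4))
E
python3 - <<'E'
from h import *
go((.4285,.0622,.06),8.6);go((.4285,.0622,.011),8.6)
E
```

```text
t 2.35 pos [ 0.4298 -0.0016  0.2208] shift [160.7  63.7   5.9] turn [-0.0352  0.0011  0.0011] F [ 1.5  0.7 -0.2] w 0.0874
t 2.35 pos [ 0.4298 -0.0016  0.2208] shift [209.7  63.8   5.8] turn [-0.0352  0.0011  0.0011] F [ 1.5  0.7 -0.2] w 0.0874
```

Call:
arm_command(targets=[[0, 40, 22, 2, -0.012, 0, 0], [0, 80, 44, 4, -0.024, 0, 0], [0, 120, 64, 6, -0.035, 0.001, 0.001], [0, 161, 64, 6, -0.035, 0.001, 0.001], [0, 161, 64, 6, -0.035, 0.001, 0.001], [0, 161, 64, 6, -0.035, 0.001, 0.001]])

```text
time: 2.95
ee_pos: [0.4285, 0.0635, 0.0599]
eef_rot: [-0.052, 0.706, 0.054, 0.704]
ft_force: [0.3, -0.6, 0.7]
width: 0.0873
```

Run:
```python
from h import *
go((.4285,.0622,.011),8.6)
im=camera("wrist");cv2.imwrite("pics/w3.png",im[:,:,::-1])
go((.4285,.0622,.011),8.6)
```

```text
t 2.95 pos [0.4285 0.0635 0.0599] shift [48.9 -1.4 -0.1] turn [ 0.0003 -0.0019 -0.0021] F [ 0.3 -0.6  0.7] w 0.0873
t 3.0 pos [0.4294 0.0635 0.0609] shift [49.9 -1.3 -1.1] turn [ 0.0002  0.0005 -0.0013] F [ 0.3 -0.2  0.1] w 0.0872
```

View pics/w3.png

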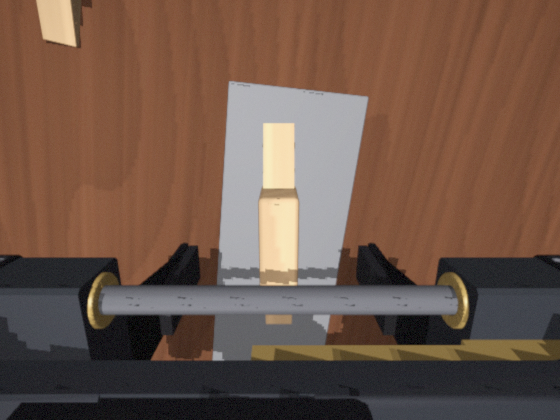

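The wedge is centred between the fingers (tip at col 279, row 123) and aligned, so I descend.

Call:
arm_command(targets=[[0, 20, -1, 0, 0, 0, 0], [0, 40, -1, 0, 0, 0, 0], [0, 49, -1, 0, 0, 0, 0], [0, 49, -1, 0, 0, 0, 0], [0, 49, -1, 0, 0, 0, 0]])

```text
time: 3.5
ee_pos: [0.429, 0.063, 0.0116]
eef_rot: [-0.053, 0.705, 0.054, 0.705]
ft_force: [0.5, 0.1, 1.1]
width: 0.087
```

Call:
arm_command(targets=[[255, 0, 0, 0, 0, 0, 0], [255, 0, 0, 0, 0, 0, 0], [255, 0, 0, 0, 0, 0, 0], [255, 0, 0, 0, 0, 0, 0], [255, 0, 0, 0, 0, 0, 0], [255, 0, 0, 0, 0, 0, 0]], newtons=60)

```text
time: 4.1
ee_pos: [0.4279, 0.0632, 0.0102]
eef_rot: [-0.053, 0.705, 0.054, 0.705]
ft_force: [0.5, 0.4, -0.1]
width: 0.0471
```

Run:
```python
from h import *
go((.4285,.0622,.09),8.6)
```

```text
t 4.1 pos [0.4279 0.0632 0.0102] shift [-79.8  -1.    0.3] turn [ 0.0019 -0.0009 -0.001 ] F [ 0.5  0.4 -0.1] w 0.0471
```

Call:
arm_command(targets=[[255, 0, 0, 0, 0, 0, 0], [255, 0, 0, 0, 0, 0, 0], [255, 0, 0, 0, 0, 0, 0], [255, 0, 0, 0, 0, 0, 0]])

```text
time: 4.5
ee_pos: [0.428, 0.0632, 0.0102]
eef_rot: [-0.053, 0.705, 0.054, 0.705]
ft_force: [0.8, 0.9, 0.1]
width: 0.0238
```

Run:
```python
from h import *
s=read_state();z=R.from_quat(s["eef_rot"]).as_matrix()
print(z.round(4),s["ee_pos"],s["width"],s["time"])
im=camera("wrist");cv2.imwrite("pics/w4.png",im[:,:,::-1])
s=read_state();print(s["ee_pos"],s["ft_force"])
```

```text
[[-1.000e-03 -1.515e-01  9.885e-01]
 [ 8.000e-04  9.885e-01  1.515e-01]
 [-1.000e+00  1.000e-03 -9.000e-04]] [0.42797461 0.06319162 0.01020649] 0.023829887829184118 4.5
[0.42796396 0.06318311 0.01020923] [-0.18347841 -0.45417591 -1.00596643]
```

View pics/w4.png

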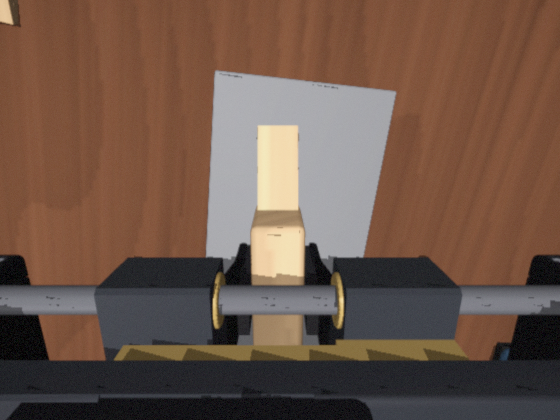

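Run:
```python
from h import *
s=read_state();c=cam("wrist",s);im=cv2.imread("pics/w4.png")
Rt=R.from_quat(s["eef_rot"]).as_matrix()
g=im[:,:,0].astype(int)
print([list(im[r,278]) for r in range(121,130)])
print([int(v) for v in im[150,250:305,0]])
for u in((278,124.5),(278,125.5)):
    P=onplane(c,u,.007)[0];print(P,(Rt.T@(P-s["ee_pos"])*1000).round(1))
# goal positions
C=np.array([.6266,-.0422]);a=np.radians(6.68);yh=np.array([-np.sin(a),np.cos(a)])
for cy in(-.148,.148):print(cy,C+cy*yh)
go((*(C-.148*yh),.16),6.68)
go((.428,.0632,.16),8.6)
```

```text
[[np.uint8(176), np.uint8(172), np.uint8(171)], [np.uint8(176), np.uint8(170), np.uint8(171)], [np.uint8(177), np.uint8(173), np.uint8(173)], [np.uint8(175), np.uint8(174), np.uint8(175)], [np.uint8(175), np.uint8(197), np.uint8(213)], [np.uint8(178), np.uint8(215), np.uint8(237)], [np.uint8(178), np.uint8(220), np.uint8(243)], [np.uint8(178), np.uint8(220), np.uint8(243)], [np.uint8(178), np.uint8(219), np.uint8(243)]]
[178, 177, 178, 180, 176, 178, 178, 179, 181, 185, 184, 186, 188, 189, 188, 187, 187, 186, 184, 183, 180, 178, 175, 176, 177, 178, 178, 178, 177, 175, 176, 175, 177, 175, 177, 177, 176, 175, 174, 174, 178, 178, 175, 174, 176, 172, 174, 173, 176, 175, 176, 174, 176, 176, 174]
[0.41618688 0.13655953 0.007     ] [ 3.3 74.3 -0.5]
[0.41625959 0.13608433 0.007     ] [ 3.3 73.8 -0.5]
-0.148 [ 0.64381596 -0.18919527]
0.148 [0.60938404 0.10479527]
t 4.55 pos [0.428  0.0632 0.0102] shift [-150.2 -282.   175. ] turn [ 0.0355 -0.0009 -0.0009] F [-0.2 -0.5 -1. ] w 0.0237
t 4.55 pos [0.428  0.0632 0.0102] shift [-1.498e+02  2.000e-01 -1.000e-01] turn [ 0.002  -0.0009 -0.0009] F [-0.2 -0.5 -1. ] w 0.0237
```

Call:
arm_command(targets=[[255, -25, 0, 0, 0, 0, 0], [255, -60, 0, 0, 0, 0, 0], [255, -100, -25, 15, 0.005, 0, 0], [255, -130, -60, 35, 0.01, 0, 0], [255, -150, -95, 58, 0.015, 0, 0], [255, -150, -133, 82, 0.02, 0, 0], [255, -150, -171, 106, 0.025, 0, 0], [255, -150, -209, 130, 0.03, 0, 0], [255, -150, -247, 153, 0.035, 0, 0], [255, -150, -282, 175, 0.0355, 0, 0]])

```text
time: 5.55
ee_pos: [0.6444, -0.1913, 0.159]
eef_rot: [-0.041, 0.707, 0.041, 0.705]
ft_force: [-0.1, -0.1, -0.7]
width: 0.0239
```

Call:
arm_command(targets=[[255, 0, 0, 0, 0, 0, 0], [255, 0, 0, 0, 0, 0, 0], [255, 0, 0, 0, 0, 0, 0]])

```text
time: 5.85
ee_pos: [0.6435, -0.1879, 0.1595]
eef_rot: [-0.041, 0.706, 0.042, 0.705]
ft_force: [0.5, 0.7, -0.9]
width: 0.0237
```

Run:
```python
from h import *
go((.6438,-.1892,.095),6.68)
im=camera("wrist");cv2.imwrite("pics/w5.png",im[:,:,::-1])
s=read_state();print(s["joint_positions"],s["ft_force"])
im=camera("scene");cv2.imwrite("pics/s5.png",cv2.resize(im[190:330,140:340,::-1],None,fx=4,fy=4,interpolation=2))
go((.6438,-.1892,.095),6.68)
```

```text
t 5.85 pos [ 0.6435 -0.1879  0.1595] shift [64.5 -1.4  0.3] turn [ 0.0013 -0.0015 -0.0018] F [ 0.5  0.7 -0.9] w 0.0237
[ 0.59872596  0.52686635 -0.54502802  1.38335416  0.27230332  1.30773128
  0.1612728 ] [ 0.14618565 -0.42273031 -1.33928249]
t 5.95 pos [ 0.6435 -0.188   0.1601] shift [65.1 -1.3  0.2] turn [ 0.0015 -0.0009 -0.001 ] F [-0.1  0.2 -0.9] w 0.0235
```

View pics/w5.png

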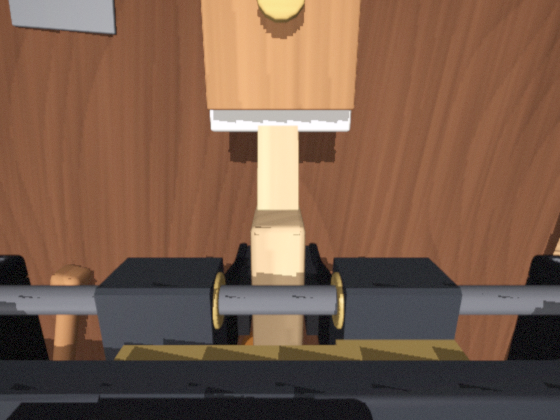

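View pics/s5.png

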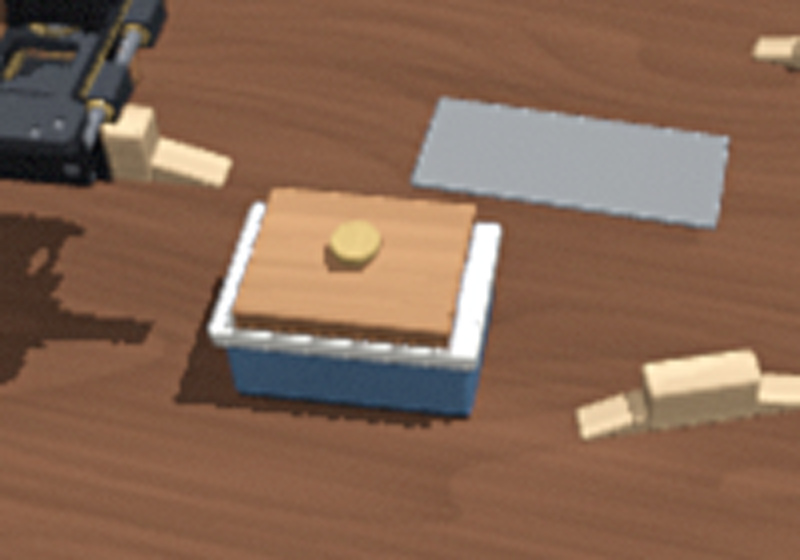

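```bash
cat >> h.py <<'E'
BC=np.array([.6266,-.0422]);BY=np.radians(6.68)
YH=np.array([-np.sin(BY),np.cos(BY)]);XH=np.array([np.cos(BY),np.sin(BY)])
def st(side):
    s=read_state();v=s["ee_pos"][:2]-BC;by=v@YH*1000;bx=v@XH*1000
    d=by+140-0.9 if side=="R" else 140-by-0.9
    f=s["ft_force"];print("t %.2f d=%.1f bx=%.1f ztcp=%.2f  Fx=%.1f Fy=%.1f Fz=%.1f"%(s["time"],d,bx,s["ee_pos"][2]*1000,f[:2]@XH,f[:2]@YH,f[2]))
E
python3 - <<'E'
from h import *
s=read_state();c=cam("wrist",s)
im=cv2.imread("pics/w5.png")
print([int(v) for v in im[100:136,240,0]])
for r in (109,131):
  P=onplane(c,(240,r),.075)[0,:2]-BC;print(r,P@YH*1000)
for q in(211,350):print(onplane(c,(q,125),.075)[0,:2]@XH*1000-BC@XH*1000)
st("R")
E
```

```text
[128, 125, 122, 120, 121, 125, 122, 122, 105, 94, 159, 183, 185, 185, 184, 184, 184, 183, 185, 193, 238, 255, 255, 255, 255, 255, 255, 255, 255, 241, 207, 141, 56, 36, 39, 37]
109 -64.18184174349892
131 -79.86736409141776
-50.639187351133955
52.5457612711333
t 5.95 d=-7.7 bx=-0.2 ztcp=160.09  Fx=-0.0 Fy=0.2 Fz=-0.9
```

Call:
arm_command(targets=[[255, 25, 0, 0, 0, 0, 0], [255, 50, 0, 0, 0, 0, 0], [255, 68, 0, 0, 0, 0, 0], [255, 74, 0, 0, 0, 0, 0], [255, 75, 0, 0, 0, 0, 0], [255, 75, 0, 0, 0, 0, 0]])

```text
time: 6.55
ee_pos: [0.6442, -0.189, 0.086]
eef_rot: [-0.041, 0.706, 0.041, 0.706]
ft_force: [0.0, 0.2, -1.2]
width: 0.0233
```

Run:
```python
from h import *
st("R")
```

```text
t 6.55 d=-8.7 bx=0.4 ztcp=85.97  Fx=0.1 Fy=0.2 Fz=-1.2
```

Call:
arm_command(targets=[[255, 2, 0, 0, 0, 0, 0], [255, 3.5, 0, 0, 0, 0, 0], [255, 4, 0, 0, 0, 0, 0], [255, 4, 0, 0, 0, 0, 0]])

```text
time: 6.95
ee_pos: [0.6439, -0.1892, 0.0812]
eef_rot: [-0.041, 0.706, 0.041, 0.706]
ft_force: [0.0, -0.0, 1.0]
width: 0.0235
```

Run:
```python
from h import *
st("R")
```

```text
t 6.95 d=-9.0 bx=0.1 ztcp=81.17  Fx=0.0 Fy=-0.1 Fz=1.0
```

Call:
arm_command(targets=[[255, 0.4, 0, 0, 0, 0, 0], [255, 0.8, 0, 0, 0, 0, 0], [255, 0.8, 0, 0, 0, 0, 0]])

```text
time: 7.25
ee_pos: [0.644, -0.1893, 0.0807]
eef_rot: [-0.041, 0.706, 0.041, 0.706]
ft_force: [-2.3, -1.5, 5.5]
width: 0.0235
```

Run:
```python
from h import *
st("R")
```

```text
t 7.25 d=-9.1 bx=0.2 ztcp=80.73  Fx=-2.5 Fy=-1.2 Fz=5.5
```

Call:
arm_command(targets=[[255, -0.4, 0, 0, 0, 0, 0], [255, -0.4, 1, 0, 0, 0, 0], [255, -0.4, 2.5, 0, 0, 0, 0], [255, -0.4, 4, 0, 0, 0, 0], [255, -0.4, 5.5, 0, 0, 0, 0], [255, -0.4, 7, 0, 0, 0, 0], [255, -0.4, 8, 0, 0, 0, 0]])

```text
time: 7.95
ee_pos: [0.6432, -0.1819, 0.081]
eef_rot: [-0.041, 0.706, 0.041, 0.706]
ft_force: [-1.0, -4.5, 5.3]
width: 0.0232
```

Run:
```python
from h import *
st("R")
im=camera("wrist");cv2.imwrite("pics/w6.png",cv2.resize(im[50:250,180:380,::-1],None,fx=3,fy=3,interpolation=2))
st("R")
```

```text
t 7.95 d=-1.6 bx=0.3 ztcp=80.97  Fx=-1.5 Fy=-4.4 Fz=5.3
t 8.00 d=-1.4 bx=0.3 ztcp=80.97  Fx=-0.3 Fy=-3.7 Fz=5.0
```

View pics/w6.png

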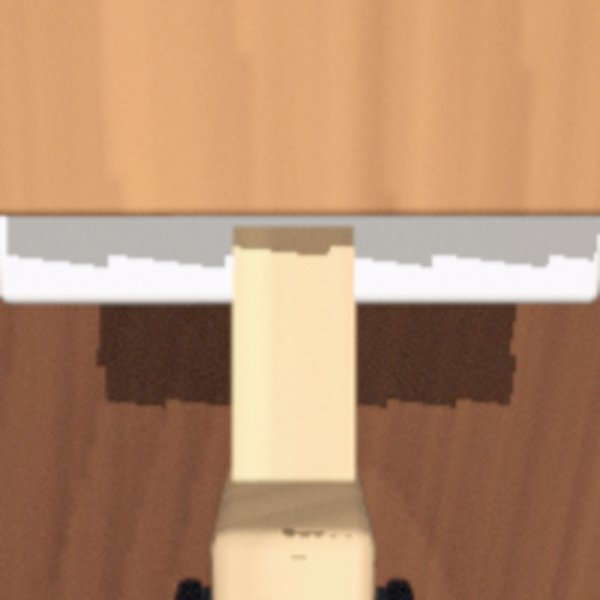

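Call:
arm_command(targets=[[255, -0.2, 0.5, 0, 0, 0, 0], [255, -0.2, 1.5, 0, 0, 0, 0], [255, -0.2, 2.5, 0, 0, 0, 0], [255, -0.2, 3.5, 0, 0, 0, 0], [255, -0.2, 4.5, 0, 0, 0, 0], [255, -0.2, 5.5, 0, 0, 0, 0]])

```text
time: 8.6
ee_pos: [0.6424, -0.1763, 0.081]
eef_rot: [-0.041, 0.706, 0.041, 0.706]
ft_force: [0.6, -4.5, 5.7]
width: 0.0233
```

Run:
```python
from h import *
st("R")
```

```text
t 8.60 d=4.1 bx=0.1 ztcp=81.00  Fx=0.1 Fy=-4.5 Fz=5.7
```

Call:
arm_command(targets=[[255, 0, 0.6, 0, 0, 0, 0], [255, 0, 1.2, 0, 0, 0, 0], [255, 0, 1.8, 0, 0, 0, 0], [255, 0, 2.4, 0, 0, 0, 0], [255, 0, 3, 0, 0, 0, 0]])

```text
time: 9.1
ee_pos: [0.6421, -0.174, 0.0811]
eef_rot: [-0.041, 0.706, 0.041, 0.706]
ft_force: [0.5, -6.9, 5.8]
width: 0.0238
```

Run:
```python
from h import *
st("R")
```

```text
t 9.10 d=6.4 bx=0.1 ztcp=81.09  Fx=-0.3 Fy=-6.9 Fz=5.8
```

Call:
arm_command(targets=[[255, -0.1, 0.5, 0, 0, 0, 0], [255, -0.1, 1, 0, 0, 0, 0], [255, -0.1, 1.5, 0, 0, 0, 0], [255, -0.1, 2, 0, 0, 0, 0], [255, -0.1, 2.5, 0, 0, 0, 0], [255, -0.1, 3, 0, 0, 0, 0], [255, -0.1, 3.5, 0, 0, 0, 0]])

```text
time: 9.8
ee_pos: [0.6418, -0.1731, 0.0814]
eef_rot: [-0.041, 0.706, 0.039, 0.706]
ft_force: [1.6, -13.4, 5.3]
width: 0.0234
```

Run:
```python
from h import *
st("R")
im=camera("scene");cv2.imwrite("pics/s6.png",cv2.resize(im[230:300,180:280,::-1],None,fx=7,fy=7,interpolation=2))
```

```text
t 9.80 d=7.4 bx=-0.1 ztcp=81.37  Fx=0.0 Fy=-13.5 Fz=5.3
```

View pics/s6.png

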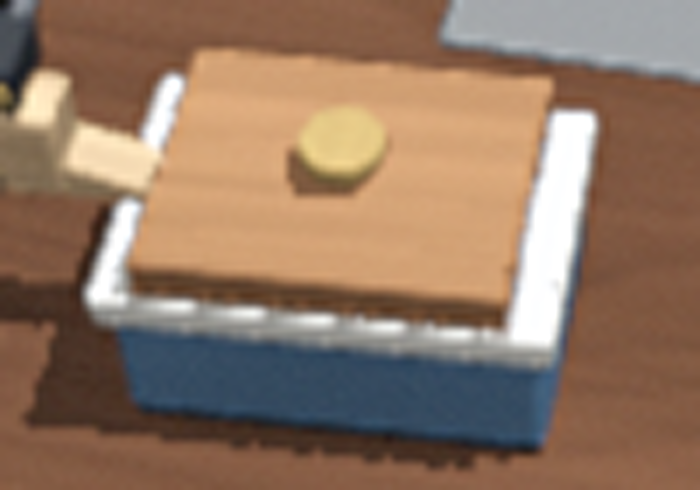

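Call:
arm_command(targets=[[255, -0.3, 0.2, 0, 0, 0, 0], [255, -0.3, 0.5, 0, 0, 0, 0], [255, -0.3, 0.8, 0, 0, 0, 0], [255, -0.3, 1.1, 0, 0, 0, 0]])

```text
time: 10.25
ee_pos: [0.6416, -0.1727, 0.0815]
eef_rot: [-0.041, 0.706, 0.038, 0.706]
ft_force: [2.5, -13.0, 4.0]
width: 0.0235
```

Run:
```python
from h import *
st("R")
s=read_state();print(R.from_quat(s["eef_rot"]).as_matrix().round(4)[2],s["torque"])
```

```text
t 10.25 d=7.7 bx=-0.3 ztcp=81.47  Fx=1.0 Fy=-13.2 Fz=4.0
[-1.0e+00 -4.4e-03  1.0e-04] [-2.93207499 -0.62457846 -0.0193974 ]
```

Call:
arm_command(targets=[[255, 0, 0.4, 0, 0, 0, 0], [255, 0, 0.8, 0, 0, 0, 0], [255, 0, 1.2, 0, 0, 0, 0], [255, 0, 1.5, 0, 0, 0, 0], [255, 0, 1.5, 0, 0, 0, 0]])

```text
time: 10.75
ee_pos: [0.6413, -0.1713, 0.0815]
eef_rot: [-0.042, 0.706, 0.038, 0.706]
ft_force: [1.8, -13.0, 4.1]
width: 0.0235
```

Run:
```python
from h import *
st("R")
s=read_state();print(R.from_quat(s["eef_rot"]).as_matrix().round(4)[2],s["torque"])
im=camera("wrist");cv2.imwrite("pics/w7.png",cv2.resize(im[50:250,180:380,::-1],None,fx=3,fy=3,interpolation=2))
```

```text
t 10.75 d=9.1 bx=-0.4 ztcp=81.48  Fx=0.3 Fy=-13.1 Fz=4.1
[-1.0e+00 -4.5e-03 -1.0e-04] [-2.86111634 -0.4872872  -0.03109418]
```

View pics/w7.png

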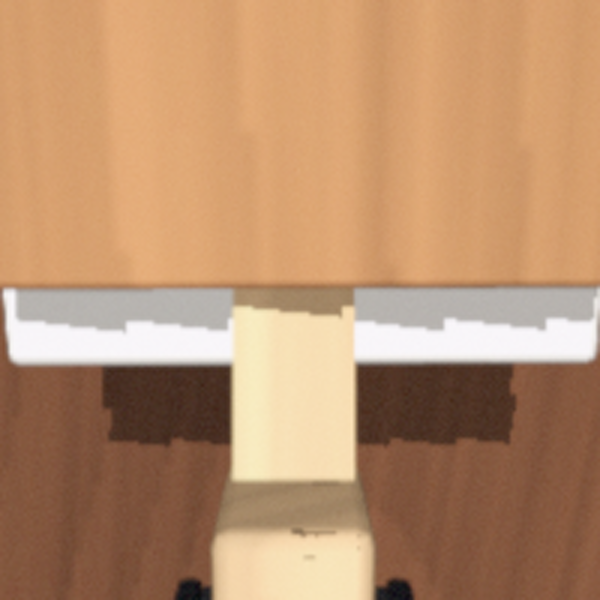

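Call:
arm_command(targets=[[255, 0, 0.4, 0, 0, 0, 0], [255, 0, 0.9, 0, 0, 0, 0], [255, 0, 1.4, 0, 0, 0, 0], [255, 0, 1.9, 0, 0, 0, 0], [255, 0, 2.4, 0, 0, 0, 0], [255, 0, 2.9, 0, 0, 0, 0], [255, 0, 3.4, 0, 0, 0, 0], [255, 0, 3.9, 0, 0, 0, 0]])

```text
time: 11.6
ee_pos: [0.6408, -0.1679, 0.0815]
eef_rot: [-0.042, 0.706, 0.038, 0.706]
ft_force: [2.7, -14.3, 4.1]
width: 0.0239
```

Run:
```python
from h import *
st("R")
```

```text
t 11.60 d=12.6 bx=-0.6 ztcp=81.47  Fx=1.1 Fy=-14.5 Fz=4.1
```

Call:
arm_command(targets=[[255, 0, 0.5, 0, 0, 0, 0], [255, 0, 1, 0, 0, 0, 0], [255, 0, 1.5, 0, 0, 0, 0], [255, 0, 2, 0, 0, 0, 0], [255, 0, 2.5, 0, 0, 0, 0], [255, 0, 3, 0, 0, 0, 0], [255, 0, 3, 0, 0, 0, 0]])

```text
time: 12.3
ee_pos: [0.6404, -0.1646, 0.0814]
eef_rot: [-0.041, 0.706, 0.038, 0.706]
ft_force: [0.8, -13.5, 4.0]
width: 0.0232
```

Run:
```python
from h import *
st("R")
s=read_state();print(R.from_quat(s["eef_rot"]).as_matrix().round(4)[2],s["torque"])
```

```text
t 12.30 d=15.9 bx=-0.6 ztcp=81.43  Fx=-0.7 Fy=-13.5 Fz=4.0
[-1.0e+00 -4.5e-03 -4.0e-04] [-2.74196115 -0.44562025 -0.02237561]
```

Call:
arm_command(targets=[[255, 0, 0.5, 0, 0, 0, 0], [255, 0, 1, 0, 0, 0, 0], [255, 0, 1.4, 0, 0, 0, 0], [255, 0, 1.4, 0, 0, 0, 0]])

```text
time: 12.7
ee_pos: [0.6402, -0.1632, 0.0814]
eef_rot: [-0.041, 0.706, 0.038, 0.706]
ft_force: [2.5, -14.5, 4.1]
width: 0.0235
```

Run:
```python
from h import *
st("R")
im=camera("scene");cv2.imwrite("pics/s7.png",cv2.resize(im[230:300,180:280,::-1],None,fx=7,fy=7,interpolation=2))
im=camera("side");cv2.imwrite("pics/d7.png",cv2.resize(im[160:230,190:260,::-1],None,fx=8,fy=8,interpolation=2))
```

```text
t 12.70 d=17.4 bx=-0.6 ztcp=81.39  Fx=0.8 Fy=-14.7 Fz=4.1
```

View pics/s7.png

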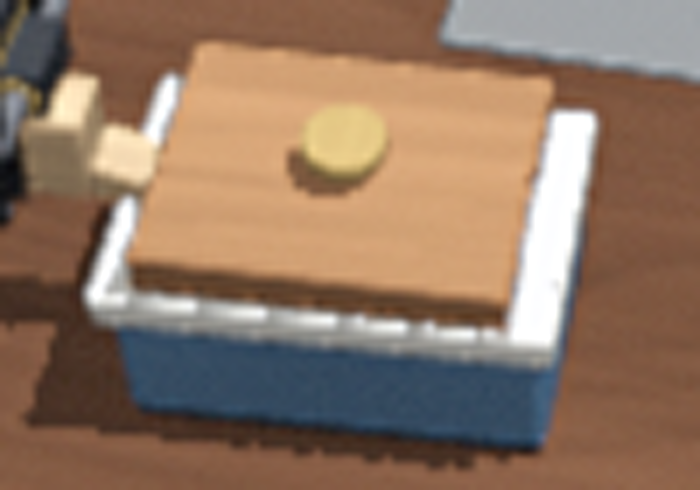

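View pics/d7.png

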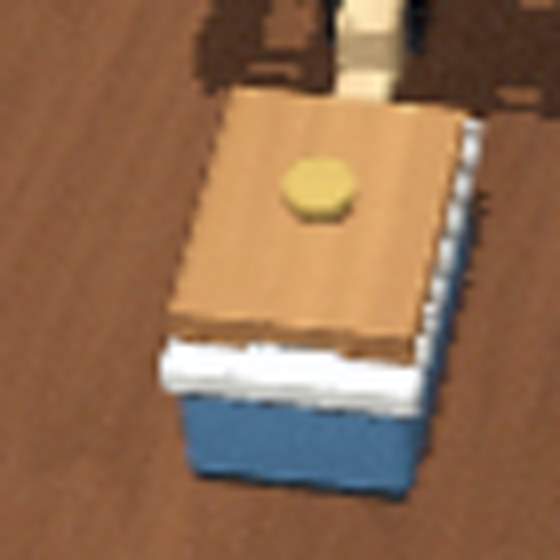

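Right end is about 4 mm up. I withdraw gently.

Call:
arm_command(targets=[[255, 0, -2, 0, 0, 0, 0], [255, 0, -4, 0, 0, 0, 0], [255, 0, -7, 0, 0, 0, 0], [255, 0, -11, 0, 0, 0, 0], [255, 0, -16, 0, 0, 0, 0], [255, 0, -22, 0, 0, 0, 0], [255, 0, -28, 0, 0, 0, 0], [255, 0, -36, 0, 0, 0, 0], [255, 0, -42, 0, 0, 0, 0], [255, 0, -42, 0, 0, 0, 0]])

```text
time: 13.8
ee_pos: [0.6442, -0.2028, 0.0802]
eef_rot: [-0.04, 0.707, 0.04, 0.705]
ft_force: [-0.7, -0.3, -2.2]
width: 0.0236
```

Run:
```python
from h import *
st("R")
s=read_state();print(R.from_quat(s["eef_rot"]).as_matrix().round(4),s["torque"])
im=camera("wrist");cv2.imwrite("pics/w8.png",im[:,:,::-1])
P=BC+.148*YH
go((*(BC-.165*YH),.17),6.68)
go((*P,.17),6.68)
```

```text
t 13.80 d=-22.5 bx=-1.2 ztcp=80.16  Fx=-0.7 Fy=-0.2 Fz=-2.2
[[-2.400e-03 -1.137e-01  9.935e-01]
 [-6.000e-04  9.935e-01  1.137e-01]
 [-1.000e+00 -3.000e-04 -2.400e-03]] [ 0.02841812 -0.13194553  0.03593424]
t 13.85 pos [ 0.6444 -0.2017  0.0802] shift [-89.8  -4.5   0.7] turn [-0.0019 -0.0022 -0.0004] F [-0.6 -0.2 -1.4] w 0.0232
t 13.85 pos [ 0.6444 -0.2017  0.0802] shift [-8.960e+01  3.085e+02  1.000e-01] turn [-0.0019 -0.0022 -0.0004] F [-0.6 -0.2 -1.4] w 0.0232
```

View pics/w8.png

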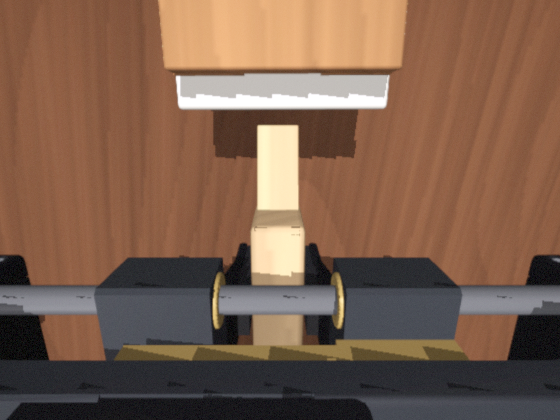

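Call:
arm_command(targets=[[255, -25, 0, 0, 0, 0, 0], [255, -60, 0, 0, 0, 0, 0], [255, -90, 15, 0, 0, 0, 0], [255, -90, 55, 0, -0.001, -0.001, 0], [255, -90, 100, 0, -0.002, -0.001, 0], [255, -90, 145, 0, -0.002, -0.001, 0], [255, -90, 190, 0, -0.002, -0.001, 0], [255, -90, 235, 0, -0.002, -0.001, 0], [255, -90, 275, 0, -0.002, -0.001, 0], [255, -90, 308, 0, -0.002, -0.001, 0]])

```text
time: 14.85
ee_pos: [0.6084, 0.1085, 0.1712]
eef_rot: [-0.042, 0.706, 0.043, 0.706]
ft_force: [0.3, 0.1, -1.5]
width: 0.0235
```

Call:
arm_command(targets=[[255, 0, 0, 0, 0, 0, 0], [255, 0, 0, 0, 0, 0, 0], [255, 0, 0, 0, 0, 0, 0], [255, 0, 0, 0, 0, 0, 0]])

```text
time: 15.25
ee_pos: [0.6095, 0.1041, 0.171]
eef_rot: [-0.041, 0.706, 0.041, 0.706]
ft_force: [-0.2, -0.6, -1.5]
width: 0.0233
```

Run:
```python
from h import *
st("L")
go((*(BC+.148*YH),.088),6.68)
im=camera("wrist");cv2.imwrite("pics/w9.png",im[:,:,::-1])
im=camera("scene");cv2.imwrite("pics/s9.png",cv2.resize(im[200:320,160:360,::-1],None,fx=4,fy=4,interpolation=2))
st("L")
s=read_state();print(s["joint_positions"].round(2))
```

```text
t 15.25 d=-8.2 bx=0.1 ztcp=171.05  Fx=-0.3 Fy=-0.6 Fz=-1.5
t 15.25 pos [0.6095 0.1041 0.171 ] shift [83.   0.7 -0. ] turn [-0.0001 -0.0003 -0.0003] F [-0.2 -0.6 -1.5] w 0.0233
t 15.35 d=-8.6 bx=0.1 ztcp=171.14  Fx=0.2 Fy=-0.0 Fz=-0.9
[ 0.26  0.43 -0.66  1.52  0.27  1.29 -0.31]
```

View pics/w9.png

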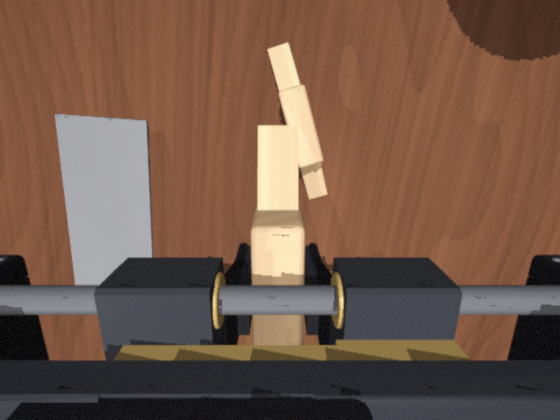

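View pics/s9.png

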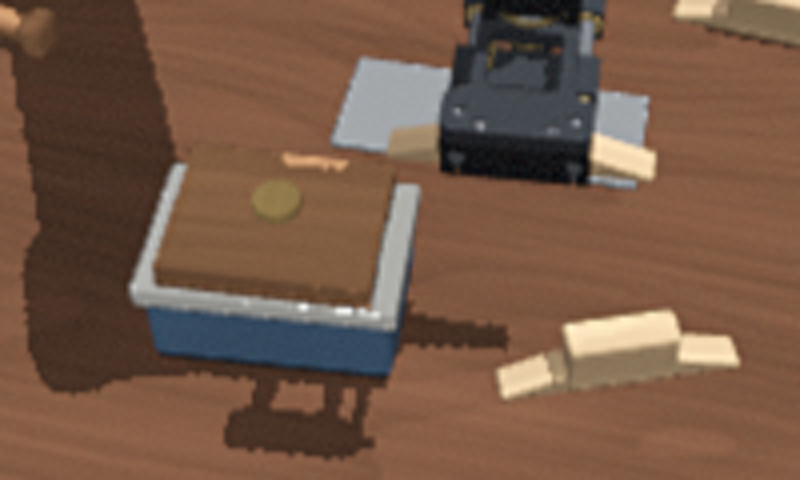

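Call:
arm_command(targets=[[255, 28, 0, 0, 0, 0, 0], [255, 56, 0, 0, 0, 0, 0], [255, 76, 0, 0, 0, 0, 0], [255, 84, 0, 0, 0, 0, 0], [255, 86, 0, 0, 0, 0, 0], [255, 87, 0, 0, 0, 0, 0], [255, 87, 0, 0, 0, 0, 0]])

```text
time: 16.05
ee_pos: [0.6099, 0.1059, 0.0854]
eef_rot: [-0.041, 0.705, 0.042, 0.706]
ft_force: [0.3, 0.1, -1.5]
width: 0.0237
```

```bash
sed -i 's/140-by-0.9/140-by+0.9/' h.py
python3 - <<'E'
from h import *
st("L")
E
```

```text
t 16.05 d=-8.1 bx=0.7 ztcp=85.37  Fx=0.3 Fy=0.0 Fz=-1.5
```

Call:
arm_command(targets=[[255, 1.5, 0, 0, 0, 0, 0], [255, 3, 0, 0, 0, 0, 0], [255, 3, 0, 0, 0, 0, 0], [255, 3, 0, 0, 0, 0, 0]])

```text
time: 16.45
ee_pos: [0.6093, 0.1058, 0.0814]
eef_rot: [-0.042, 0.706, 0.042, 0.706]
ft_force: [-1.4, -1.4, -0.2]
width: 0.0234
```

Run:
```python
from h import *
st("L")
```

```text
t 16.45 d=-8.1 bx=0.1 ztcp=81.38  Fx=-1.5 Fy=-1.2 Fz=-0.2
```

Call:
arm_command(targets=[[255, 0.1, -1, 0, 0, 0, 0], [255, 0.1, -2.5, 0, 0, 0, 0], [255, 0.1, -4, 0, 0, 0, 0], [255, 0.1, -5.5, 0, 0, 0, 0], [255, 0.1, -7, 0, 0, 0, 0], [255, 0.1, -8, 0, 0, 0, 0], [255, 0.1, -9, 0, 0, 0, 0], [255, 0.1, -10, 0, 0, 0, 0], [255, 0.1, -10.5, 0, 0, 0, 0], [255, 0.1, -11, 0, 0, 0, 0]])

```text
time: 17.45
ee_pos: [0.6106, 0.0949, 0.0812]
eef_rot: [-0.042, 0.706, 0.042, 0.706]
ft_force: [0.7, 0.9, 0.4]
width: 0.0237
```

Run:
```python
from h import *
st("L")
```

```text
t 17.45 d=2.9 bx=0.1 ztcp=81.19  Fx=0.8 Fy=0.8 Fz=0.4
```

Call:
arm_command(targets=[[255, 0, -0.5, 0, 0, 0, 0], [255, 0, -1, 0, 0, 0, 0], [255, 0, -1.5, 0, 0, 0, 0], [255, 0, -2, 0, 0, 0, 0], [255, 0, -2.5, 0, 0, 0, 0], [255, 0, -3, 0, 0, 0, 0], [255, 0, -3.5, 0, 0, 0, 0], [255, 0, -4, 0, 0, 0, 0]])

```text
time: 18.25
ee_pos: [0.6109, 0.0926, 0.0813]
eef_rot: [-0.041, 0.706, 0.043, 0.706]
ft_force: [-1.1, 8.5, 1.8]
width: 0.0236
```

Run:
```python
from h import *
st("L")
```

```text
t 18.25 d=5.2 bx=0.1 ztcp=81.34  Fx=-0.1 Fy=8.6 Fz=1.8
```

Call:
arm_command(targets=[[255, 0, -0.5, 0, 0, 0, 0], [255, 0, -1, 0, 0, 0, 0], [255, 0, -1.5, 0, 0, 0, 0], [255, 0, -2, 0, 0, 0, 0], [255, 0, -2.5, 0, 0, 0, 0], [255, 0, -3, 0, 0, 0, 0], [255, 0, -3.5, 0, 0, 0, 0], [255, 0, -4, 0, 0, 0, 0]])

```text
time: 19.05
ee_pos: [0.611, 0.0912, 0.0816]
eef_rot: [-0.041, 0.706, 0.045, 0.706]
ft_force: [-2.5, 13.6, 1.8]
width: 0.0233
```

Run:
```python
from h import *
st("L")
s=read_state();print(R.from_quat(s["eef_rot"]).as_matrix().round(4)[2],s["torque"])
```

```text
t 19.05 d=6.6 bx=0.0 ztcp=81.57  Fx=-0.9 Fy=13.8 Fz=1.8
[-1.0e+00  5.6e-03  7.0e-04] [ 2.85925594e+00  3.41012135e-01 -1.31464235e-03]
```

Call:
arm_command(targets=[[255, 0, -0.5, 0, 0, 0, 0], [255, 0, -1, 0, 0, 0, 0], [255, 0, -1.5, 0, 0, 0, 0], [255, 0, -2, 0, 0, 0, 0], [255, 0, -2.5, 0, 0, 0, 0], [255, 0, -3, 0, 0, 0, 0]])

```text
time: 19.65
ee_pos: [0.6114, 0.0883, 0.0816]
eef_rot: [-0.041, 0.706, 0.045, 0.706]
ft_force: [-2.1, 12.9, 0.7]
width: 0.0236
```

Run:
```python
from h import *
st("L")
```

```text
t 19.65 d=9.5 bx=0.1 ztcp=81.59  Fx=-0.6 Fy=13.1 Fz=0.7
```

Call:
arm_command(targets=[[255, 0, -0.5, 0, 0, 0, 0], [255, 0, -1, 0, 0, 0, 0], [255, 0, -1.5, 0, 0, 0, 0], [255, 0, -2, 0, 0, 0, 0], [255, 0, -2.5, 0, 0, 0, 0], [255, 0, -3, 0, 0, 0, 0], [255, 0, -3.5, 0, 0, 0, 0], [255, 0, -4, 0, 0, 0, 0]])

```text
time: 20.45
ee_pos: [0.6119, 0.0843, 0.0815]
eef_rot: [-0.041, 0.706, 0.045, 0.706]
ft_force: [-1.1, 13.0, 1.8]
width: 0.0236
```

Run:
```python
from h import *
st("L")
```

```text
t 20.45 d=13.6 bx=0.1 ztcp=81.54  Fx=0.4 Fy=13.0 Fz=1.8
```

Call:
arm_command(targets=[[255, 0, -0.5, 0, 0, 0, 0], [255, 0, -1, 0, 0, 0, 0], [255, 0, -1.5, 0, 0, 0, 0], [255, 0, -2, 0, 0, 0, 0], [255, 0, -2.5, 0, 0, 0, 0], [255, 0, -3, 0, 0, 0, 0], [255, 0, -3.5, 0, 0, 0, 0], [255, 0, -4, 0, 0, 0, 0]])

```text
time: 21.25
ee_pos: [0.6124, 0.0802, 0.0815]
eef_rot: [-0.041, 0.706, 0.045, 0.706]
ft_force: [-1.0, 12.7, 1.9]
width: 0.0236
```

Run:
```python
from h import *
st("L")
s=read_state();print(R.from_quat(s["eef_rot"]).as_matrix().round(4)[2],s["torque"])
```

```text
t 21.25 d=17.7 bx=0.1 ztcp=81.49  Fx=0.5 Fy=12.7 Fz=1.9
[-1.0e+00  5.5e-03  7.0e-04] [2.83634155 0.23154197 0.01105228]
```

Call:
arm_command(targets=[[255, 0, -0.5, 0, 0, 0, 0], [255, 0, -1, 0, 0, 0, 0], [255, 0, -1.5, 0, 0, 0, 0], [255, 0, -2, 0, 0, 0, 0], [255, 0, -2.5, 0, 0, 0, 0], [255, 0, -3, 0, 0, 0, 0], [255, 0, -3.5, 0, 0, 0, 0], [255, 0, -4, 0, 0, 0, 0]])

```text
time: 22.05
ee_pos: [0.6128, 0.0761, 0.0815]
eef_rot: [-0.041, 0.706, 0.045, 0.706]
ft_force: [-2.1, 12.8, 2.0]
width: 0.0235
```

Run:
```python
from h import *
st("L")
```

```text
t 22.05 d=21.8 bx=0.1 ztcp=81.45  Fx=-0.6 Fy=13.0 Fz=2.0
```

Call:
arm_command(targets=[[255, 0, -0.5, 0, 0, 0, 0], [255, 0, -1, 0, 0, 0, 0], [255, 0, -1.5, 0, 0, 0, 0], [255, 0, -2, 0, 0, 0, 0]])

```text
time: 22.45
ee_pos: [0.6131, 0.074, 0.0814]
eef_rot: [-0.041, 0.706, 0.045, 0.706]
ft_force: [-1.9, 12.4, 1.8]
width: 0.0239
```

Run:
```python
from h import *
st("L")
```

```text
t 22.45 d=23.9 bx=0.1 ztcp=81.43  Fx=-0.4 Fy=12.5 Fz=1.8
```

Call:
arm_command(targets=[[255, 0, -0.5, 0, 0, 0, 0], [255, 0, -1, 0, 0, 0, 0], [255, 0, -1.5, 0, 0, 0, 0]])

```text
time: 22.75
ee_pos: [0.6133, 0.0725, 0.0814]
eef_rot: [-0.041, 0.706, 0.045, 0.706]
ft_force: [-1.3, 12.2, 2.0]
width: 0.0236
```

Run:
```python
from h import *
st("L")
```

```text
t 22.75 d=25.4 bx=0.1 ztcp=81.40  Fx=0.1 Fy=12.3 Fz=2.0
```

Call:
arm_command(targets=[[255, 0, -0.5, 0, 0, 0, 0], [255, 0, -1, 0, 0, 0, 0]])

```text
time: 22.95
ee_pos: [0.6134, 0.0716, 0.0814]
eef_rot: [-0.041, 0.706, 0.045, 0.706]
ft_force: [-2.5, 12.3, 1.5]
width: 0.0233
```

Call:
arm_command(targets=[[255, 0, -0.5, 0, 0, 0, 0], [255, 0, -1, 0, 0, 0, 0]])

```text
time: 23.15
ee_pos: [0.6135, 0.0705, 0.0814]
eef_rot: [-0.041, 0.706, 0.045, 0.706]
ft_force: [-1.2, 12.4, 1.6]
width: 0.0234
```

Run:
```python
from h import *
st("L")
```

```text
t 23.15 d=27.4 bx=0.1 ztcp=81.41  Fx=0.3 Fy=12.5 Fz=1.6
```

Call:
arm_command(targets=[[255, 0, -0.5, 0, 0, 0, 0], [255, 0, -1, 0, 0, 0, 0]])

```text
time: 23.35
ee_pos: [0.6136, 0.0695, 0.0814]
eef_rot: [-0.041, 0.706, 0.045, 0.706]
ft_force: [-1.7, 12.8, 0.4]
width: 0.0236
```

Call:
arm_command(targets=[[255, 0, -0.5, 0, 0, 0, 0], [255, 0, -1, 0, 0, 0, 0]])

```text
time: 23.55
ee_pos: [0.6137, 0.0685, 0.0814]
eef_rot: [-0.041, 0.706, 0.045, 0.706]
ft_force: [-1.5, 12.0, 1.6]
width: 0.0238
```

Run:
```python
from h import *
st("L")
```

```text
t 23.55 d=29.5 bx=0.1 ztcp=81.36  Fx=-0.1 Fy=12.1 Fz=1.6
```

Call:
arm_command(targets=[[255, 0, -0.5, 0, 0, 0, 0], [255, 0, -1, 0, 0, 0, 0]])

```text
time: 23.75
ee_pos: [0.6138, 0.0675, 0.0814]
eef_rot: [-0.041, 0.706, 0.045, 0.706]
ft_force: [-1.2, 13.6, 0.4]
width: 0.0237
```

Run:
```python
from h import *
st("L")
```

```text
t 23.75 d=30.4 bx=0.1 ztcp=81.39  Fx=0.4 Fy=13.6 Fz=0.4
```

Call:
arm_command(targets=[[255, 0, -0.5, 0, 0, 0, 0], [255, 0, -1, 0, 0, 0, 0]])

```text
time: 23.95
ee_pos: [0.6139, 0.0674, 0.0815]
eef_rot: [-0.041, 0.706, 0.045, 0.706]
ft_force: [-1.8, 15.8, 2.0]
width: 0.0236
```

Run:
```python
from h import *
st("L")
```

```text
t 23.95 d=30.5 bx=0.1 ztcp=81.48  Fx=0.0 Fy=15.9 Fz=2.0
```

The stop is felt at d≈30.5. I bear on it a little more and hold.

Call:
arm_command(targets=[[255, 0, -0.5, 0, 0, 0, 0], [255, 0, -0.9, 0, 0, 0, 0], [255, 0, -0.9, 0, 0, 0, 0]])

```text
time: 24.25
ee_pos: [0.6138, 0.0673, 0.0816]
eef_rot: [-0.041, 0.706, 0.046, 0.706]
ft_force: [-2.8, 16.4, 2.4]
width: 0.0239
```

Run:
```python
from h import *
st("L")
```

```text
t 24.25 d=30.6 bx=0.1 ztcp=81.55  Fx=-0.9 Fy=16.6 Fz=2.4
```

Call:
arm_command(targets=[[255, 0, -0.5, 0, 0, 0, 0], [255, 0, -0.9, 0, 0, 0, 0], [255, 0, -0.9, 0, 0, 0, 0], [255, 0, -0.9, 0, 0, 0, 0]])

```text
time: 24.65
ee_pos: [0.6138, 0.0673, 0.0816]
eef_rot: [-0.041, 0.706, 0.046, 0.706]
ft_force: [-2.7, 18.5, 0.6]
width: 0.0239
```

Run:
```python
from h import *
st("L")
im=camera("scene");cv2.imwrite("pics/s10.png",cv2.resize(im[230:300,180:280,::-1],None,fx=7,fy=7,interpolation=2))
```

```text
t 24.65 d=30.7 bx=0.0 ztcp=81.61  Fx=-0.5 Fy=18.7 Fz=0.6
```

View pics/s10.png

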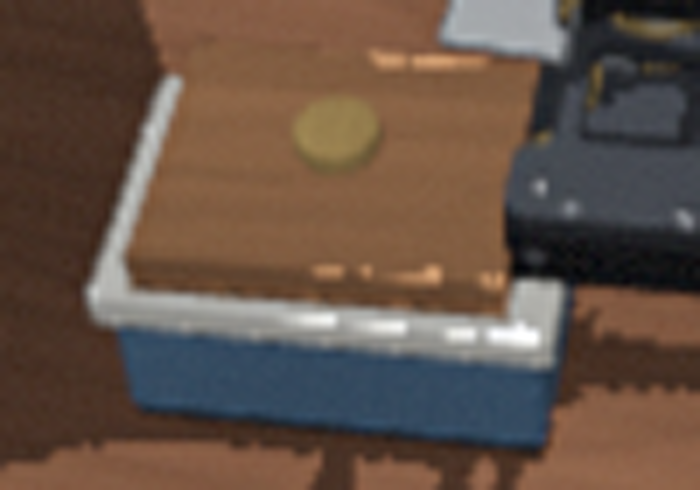

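Left home, with about 6 N on the stop. I withdraw.

Call:
arm_command(targets=[[255, 0, 2, 0, 0, 0, 0], [255, 0, 4, 0, 0, 0, 0], [255, 0, 7, 0, 0, 0, 0], [255, 0, 11, 0, 0, 0, 0], [255, 0, 17, 0, 0, 0, 0], [255, -0.3, 24, 0, 0, 0, 0], [255, -0.6, 32, 0, 0, 0, 0], [255, -1, 41, 0, 0, 0, 0], [255, -1, 50, 0, 0, 0, 0], [255, -1, 60, 0, 0, 0, 0]])

```text
time: 25.7
ee_pos: [0.6073, 0.1214, 0.082]
eef_rot: [-0.042, 0.706, 0.042, 0.706]
ft_force: [0.1, -0.3, -1.3]
width: 0.0235
```

Run:
```python
from h import *
st("L");go((*(BC+.165*YH),.17),6.68)
```

```text
t 25.70 d=-23.8 bx=-0.2 ztcp=82.03  Fx=0.1 Fy=-0.3 Fz=-1.3
t 25.7 pos [0.6073 0.1214 0.082 ] shift [-88.    0.4   0.2] turn [ 0.0023 -0.0003 -0.001 ] F [ 0.1 -0.3 -1.3] w 0.0235
```

Call:
arm_command(targets=[[255, -25, 0, 0, 0, 0, 0], [255, -60, 0, 0, 0, 0, 0], [255, -88, -15, 0, 0, 0, 0], [255, -88, -55, 0, 0.001, 0, 0], [255, -88, -100, 0, 0.002, 0, 0], [255, -88, -145, 0, 0.002, 0, 0], [255, -88, -190, 0, 0.002, 0, 0], [255, -88, -235, 0, 0.002, 0, 0], [255, -88, -275, 0, 0.002, 0, 0], [255, -88, -313, 0, 0.002, 0, 0]])

```text
time: 26.7
ee_pos: [0.6446, -0.192, 0.1698]
eef_rot: [-0.041, 0.706, 0.041, 0.706]
ft_force: [0.8, 0.4, -0.8]
width: 0.0238
```

Call:
arm_command(targets=[[255, 0, 0, 0, 0, 0, 0], [255, 0, 0, 0, 0, 0, 0], [255, 0, 0, 0, 0, 0, 0], [255, 0, 0, 0, 0, 0, 0]])

```text
time: 27.1
ee_pos: [0.6448, -0.1886, 0.17]
eef_rot: [-0.041, 0.706, 0.043, 0.706]
ft_force: [-0.4, -0.1, -1.1]
width: 0.0237
```

Run:
```python
from h import *
st("R")
im=camera("wrist");cv2.imwrite("pics/w11.png",im[:,:,::-1])
im=camera("scene");cv2.imwrite("pics/s11.png",cv2.resize(im[230:300,180:280,::-1],None,fx=7,fy=7,interpolation=2))
go((*(BC-.148*YH),.084),6.68)
```

```text
t 27.10 d=-8.4 bx=1.1 ztcp=170.03  Fx=-0.5 Fy=-0.1 Fz=-1.1
t 27.2 pos [ 0.6447 -0.1892  0.1701] shift [86.1  0.1 -0.9] turn [ 0.0016  0.0002 -0.001 ] F [ 0.   1.  -1.4] w 0.0234
```

View pics/w11.png

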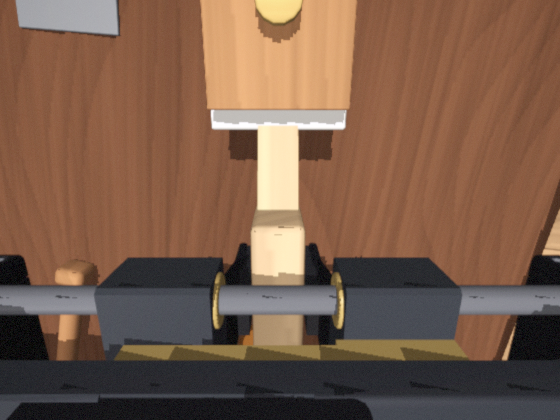

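View pics/s11.png

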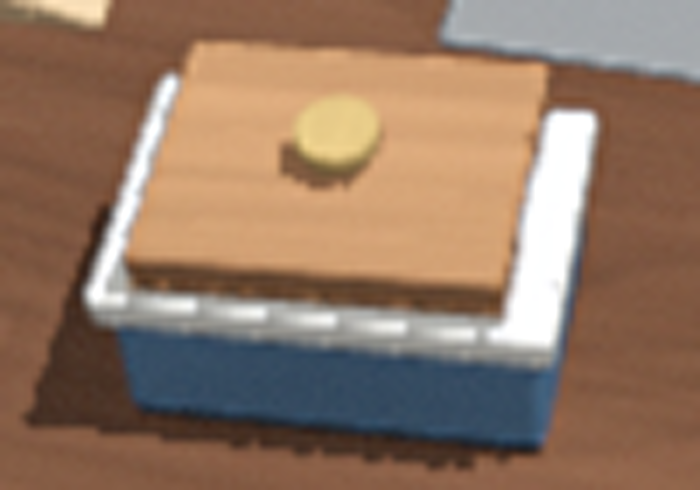

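Call:
arm_command(targets=[[255, 28, 0, -0.5, 0, 0, 0], [255, 56, 0, -1, 0, 0, 0], [255, 76, 0, -1, 0, 0, 0], [255, 84, 0, -1, 0, 0, 0], [255, 86, 0, -1, 0, 0, 0], [255, 87, 0, -1, 0, 0, 0], [255, 88, 0, -1, 0, 0, 0], [255, 88, 0, -1, 0, 0, 0]])

```text
time: 28.0
ee_pos: [0.644, -0.1906, 0.0828]
eef_rot: [-0.041, 0.705, 0.041, 0.706]
ft_force: [0.1, -0.2, -0.8]
width: 0.0238
```

Run:
```python
from h import *
st("R")
```

```text
t 28.00 d=-10.3 bx=0.1 ztcp=82.78  Fx=0.1 Fy=-0.3 Fz=-0.8
```

Call:
arm_command(targets=[[255, 0.6, 0, 0, 0, 0, 0], [255, 1.2, 0, 0, 0, 0, 0], [255, 1.4, 0, 0, 0, 0, 0], [255, 1.4, 0, 0, 0, 0, 0]])

```text
time: 28.4
ee_pos: [0.6438, -0.1907, 0.081]
eef_rot: [-0.041, 0.706, 0.041, 0.706]
ft_force: [-0.6, -1.1, 2.9]
width: 0.0235
```

Run:
```python
from h import *
st("R")
```

```text
t 28.40 d=-10.4 bx=-0.2 ztcp=80.98  Fx=-0.7 Fy=-1.0 Fz=2.9
```

Call:
arm_command(targets=[[255, -0.25, 1, 0, 0, 0, 0], [255, -0.25, 3, 0, 0, 0, 0], [255, -0.25, 5, 0, 0, 0, 0], [255, -0.25, 7, 0, 0, 0, 0], [255, -0.25, 9, 0, 0, 0, 0], [255, -0.25, 11, 0, 0, 0, 0], [255, -0.25, 13, 0, 0, 0, 0], [255, -0.25, 15, 0, 0, 0, 0], [255, -0.25, 17, 0, 0, 0, 0], [255, -0.25, 19, 0, 0, 0, 0]])

```text
time: 29.4
ee_pos: [0.6415, -0.1719, 0.081]
eef_rot: [-0.041, 0.706, 0.041, 0.706]
ft_force: [0.4, -4.5, 5.4]
width: 0.0235
```

Run:
```python
from h import *
st("R")
```

```text
t 29.40 d=8.5 bx=-0.3 ztcp=81.03  Fx=-0.1 Fy=-4.5 Fz=5.4
```

Call:
arm_command(targets=[[255, -0.2, 1, 0, 0, 0, 0], [255, -0.2, 2, 0, 0, 0, 0], [255, -0.2, 3, 0, 0, 0, 0], [255, -0.2, 4, 0, 0, 0, 0], [255, -0.2, 5, 0, 0, 0, 0], [255, -0.2, 6, 0, 0, 0, 0], [255, -0.2, 6.5, 0, 0, 0, 0], [255, -0.2, 7, 0, 0, 0, 0]])

```text
time: 30.2
ee_pos: [0.6406, -0.165, 0.0811]
eef_rot: [-0.041, 0.706, 0.041, 0.706]
ft_force: [0.8, -4.2, 5.8]
width: 0.024
```

Run:
```python
from h import *
st("R")
```

```text
t 30.20 d=15.5 bx=-0.4 ztcp=81.13  Fx=0.3 Fy=-4.2 Fz=5.8
```

Now the lifting part begins at 5 mm/s.

Call:
arm_command(targets=[[255, -0.2, 0.5, 0, 0, 0, 0], [255, -0.3, 1, 0, 0, 0, 0], [255, -0.3, 1.5, 0, 0, 0, 0], [255, -0.3, 2, 0, 0, 0, 0], [255, -0.3, 2.5, 0, 0, 0, 0], [255, -0.3, 3, 0, 0, 0, 0], [255, -0.3, 3.5, 0, 0, 0, 0], [255, -0.3, 4, 0, 0, 0, 0]])

```text
time: 31.0
ee_pos: [0.6401, -0.1634, 0.0813]
eef_rot: [-0.041, 0.706, 0.04, 0.706]
ft_force: [1.0, -10.5, 4.1]
width: 0.0236
```

Run:
```python
from h import *
st("R")
```

```text
t 31.00 d=17.1 bx=-0.7 ztcp=81.35  Fx=-0.2 Fy=-10.5 Fz=4.1
```

Call:
arm_command(targets=[[255, 0, 0.5, 0, 0, 0, 0], [255, 0, 1, 0, 0, 0, 0], [255, 0, 1.5, 0, 0, 0, 0], [255, 0, 2, 0, 0, 0, 0], [255, 0, 2.5, 0, 0, 0, 0], [255, 0, 3, 0, 0, 0, 0]])

```text
time: 31.6
ee_pos: [0.6397, -0.1622, 0.0814]
eef_rot: [-0.041, 0.706, 0.039, 0.706]
ft_force: [2.8, -14.4, 3.3]
width: 0.0235
```

Run:
```python
from h import *
st("R")
```

```text
t 31.60 d=18.4 bx=-1.0 ztcp=81.40  Fx=1.1 Fy=-14.6 Fz=3.3
```

Call:
arm_command(targets=[[255, 0, 0.5, 0, 0, 0, 0], [255, 0, 1, 0, 0, 0, 0], [255, 0, 1.5, 0, 0, 0, 0], [255, 0, 2, 0, 0, 0, 0], [255, 0, 2.5, 0, 0, 0, 0], [255, 0, 3, 0, 0, 0, 0], [255, 0, 3.5, 0, 0, 0, 0]])

```text
time: 32.3
ee_pos: [0.6392, -0.159, 0.0814]
eef_rot: [-0.041, 0.706, 0.038, 0.706]
ft_force: [1.3, -15.6, 4.1]
width: 0.0237
```

Run:
```python
from h import *
st("R")
```

```text
t 32.30 d=21.6 bx=-1.1 ztcp=81.40  Fx=-0.5 Fy=-15.6 Fz=4.1
```

Call:
arm_command(targets=[[255, 0, 0.5, 0, 0, 0, 0], [255, 0, 1, 0, 0, 0, 0]])

```text
time: 32.5
ee_pos: [0.6391, -0.1579, 0.0814]
eef_rot: [-0.041, 0.706, 0.038, 0.706]
ft_force: [1.4, -14.9, 3.1]
width: 0.0238
```

Call:
arm_command(targets=[[255, 0, 0.5, 0, 0, 0, 0], [255, 0, 1, 0, 0, 0, 0]])

```text
time: 32.7
ee_pos: [0.6389, -0.157, 0.0814]
eef_rot: [-0.041, 0.706, 0.038, 0.706]
ft_force: [1.5, -13.9, 3.5]
width: 0.0237
```

Run:
```python
from h import *
st("R")
```

```text
t 32.70 d=23.6 bx=-1.1 ztcp=81.40  Fx=-0.1 Fy=-14.0 Fz=3.5
```

Call:
arm_command(targets=[[255, 0, 0.4, 0, 0, 0, 0], [255, 0, 0.8, 0, 0, 0, 0]])

```text
time: 32.9
ee_pos: [0.6388, -0.1561, 0.0814]
eef_rot: [-0.041, 0.706, 0.038, 0.706]
ft_force: [1.9, -13.9, 4.2]
width: 0.0234
```

Call:
arm_command(targets=[[255, 0, 0.4, 0, 0, 0, 0], [255, 0, 0.8, 0, 0, 0, 0]])

```text
time: 33.1
ee_pos: [0.6387, -0.1553, 0.0813]
eef_rot: [-0.041, 0.706, 0.039, 0.706]
ft_force: [1.5, -13.9, 3.6]
width: 0.0241
```

Run:
```python
from h import *
st("R")
```

```text
t 33.10 d=25.4 bx=-1.1 ztcp=81.34  Fx=-0.2 Fy=-14.0 Fz=3.6
```

Call:
arm_command(targets=[[255, 0, 0.4, 0, 0, 0, 0], [255, 0, 0.8, 0, 0, 0, 0]])

```text
time: 33.3
ee_pos: [0.6387, -0.1544, 0.0814]
eef_rot: [-0.041, 0.706, 0.039, 0.706]
ft_force: [2.6, -13.8, 3.1]
width: 0.0236
```

Run:
```python
from h import *
st("R")
```

```text
t 33.30 d=26.2 bx=-1.1 ztcp=81.37  Fx=0.9 Fy=-14.0 Fz=3.1
```

Call:
arm_command(targets=[[255, 0, 0.4, 0, 0, 0, 0], [255, 0, 0.8, 0, 0, 0, 0]])

```text
time: 33.5
ee_pos: [0.6386, -0.1536, 0.0813]
eef_rot: [-0.041, 0.706, 0.039, 0.706]
ft_force: [1.9, -15.1, 2.9]
width: 0.0239
```

Run:
```python
from h import *
st("R")
```

```text
t 33.50 d=27.1 bx=-1.1 ztcp=81.34  Fx=0.1 Fy=-15.2 Fz=2.9
```

Call:
arm_command(targets=[[255, 0, 0.4, 0, 0, 0, 0], [255, 0, 0.8, 0, 0, 0, 0]])

```text
time: 33.7
ee_pos: [0.6385, -0.1528, 0.0814]
eef_rot: [-0.041, 0.706, 0.039, 0.706]
ft_force: [1.2, -14.4, 3.4]
width: 0.0237
```

Run:
```python
from h import *
st("R")
```

```text
t 33.70 d=27.9 bx=-1.1 ztcp=81.36  Fx=-0.5 Fy=-14.5 Fz=3.4
```

Call:
arm_command(targets=[[255, 0, 0.4, 0, 0, 0, 0], [255, 0, 0.8, 0, 0, 0, 0]])

```text
time: 33.9
ee_pos: [0.6384, -0.152, 0.0814]
eef_rot: [-0.041, 0.706, 0.039, 0.706]
ft_force: [1.3, -14.2, 4.2]
width: 0.0237
```

Run:
```python
from h import *
st("R")
```

```text
t 33.90 d=28.7 bx=-1.1 ztcp=81.36  Fx=-0.4 Fy=-14.3 Fz=4.2
```

Call:
arm_command(targets=[[255, 0, 0.4, 0, 0, 0, 0], [255, 0, 0.8, 0, 0, 0, 0]])

```text
time: 34.1
ee_pos: [0.6383, -0.1518, 0.0814]
eef_rot: [-0.041, 0.706, 0.038, 0.706]
ft_force: [1.6, -16.0, 3.9]
width: 0.0231
```

Run:
```python
from h import *
st("R")
```

```text
t 34.10 d=28.8 bx=-1.1 ztcp=81.41  Fx=-0.3 Fy=-16.1 Fz=3.9
```

Call:
arm_command(targets=[[255, 0, 0.4, 0, 0, 0, 0], [255, 0, 0.8, 0, 0, 0, 0]])

```text
time: 34.3
ee_pos: [0.6383, -0.1517, 0.0815]
eef_rot: [-0.042, 0.706, 0.038, 0.706]
ft_force: [2.6, -18.3, 4.2]
width: 0.0238
```

Run:
```python
from h import *
st("R")
```

```text
t 34.30 d=28.9 bx=-1.1 ztcp=81.47  Fx=0.5 Fy=-18.5 Fz=4.2
```

Stop felt at d≈28.9. A bit more, and hold.

Call:
arm_command(targets=[[255, 0, 0.4, 0, 0, 0, 0], [255, 0, 0.8, 0, 0, 0, 0], [255, 0, 0.8, 0, 0, 0, 0], [255, 0, 0.8, 0, 0, 0, 0]])

```text
time: 34.7
ee_pos: [0.6382, -0.1517, 0.0815]
eef_rot: [-0.042, 0.706, 0.037, 0.706]
ft_force: [2.1, -19.3, 3.1]
width: 0.0236
```

Run:
```python
from h import *
st("R")
```

```text
t 34.70 d=29.0 bx=-1.2 ztcp=81.53  Fx=-0.1 Fy=-19.4 Fz=3.1
```

Call:
arm_command(targets=[[255, 0, 0.4, 0, 0, 0, 0], [255, 0, 0.4, 0, 0, 0, 0], [255, 0, 0.4, 0, 0, 0, 0]])

```text
time: 35.0
ee_pos: [0.6382, -0.1517, 0.0816]
eef_rot: [-0.042, 0.706, 0.037, 0.706]
ft_force: [2.6, -20.2, 3.0]
width: 0.0238
```

Run:
```python
from h import *
st("R")
```

```text
t 35.00 d=29.0 bx=-1.2 ztcp=81.57  Fx=0.2 Fy=-20.4 Fz=3.0
```

Call:
arm_command(targets=[[255, 0, -2, 0, 0, 0, 0], [255, 0, -4, 0, 0, 0, 0], [255, 0, -7, 0, 0, 0, 0], [255, 0, -11, 0, 0, 0, 0], [255, 0, -17, 0, 0, 0, 0], [255, -0.4, -24, 0, 0, 0, 0], [255, -0.8, -32, 0, 0, 0, 0], [255, -1, -41, 0, 0, 0, 0], [255, -1, -50, 0, 0, 0, 0], [255, -1, -60, 0, 0, 0, 0]])

```text
time: 36.0
ee_pos: [0.645, -0.2055, 0.0819]
eef_rot: [-0.041, 0.706, 0.041, 0.706]
ft_force: [0.0, -0.2, -1.4]
width: 0.0237
```

Run:
```python
from h import *
st("R")
im=camera("scene");cv2.imwrite("pics/s12.png",cv2.resize(im[230:300,180:280,::-1],None,fx=7,fy=7,interpolation=2))
go((.430,.055,.17),2.5);go((.430,.055,.03),2.5)
```

```text
t 36.00 d=-25.2 bx=-0.7 ztcp=81.91  Fx=-0.0 Fy=-0.2 Fz=-1.4
t 36.05 pos [ 0.6449 -0.2079  0.0819] shift [ -88.1  285.6 -183.6] turn [ 0.0704 -0.0006  0.0004] F [-0.8 -2.6 -1.3] w 0.0234
t 36.05 pos [ 0.6449 -0.2079  0.0819] shift [  51.9  285.7 -183.5] turn [ 0.0704 -0.0006  0.0004] F [-0.8 -2.6 -1.3] w 0.0234
```

View pics/s12.png

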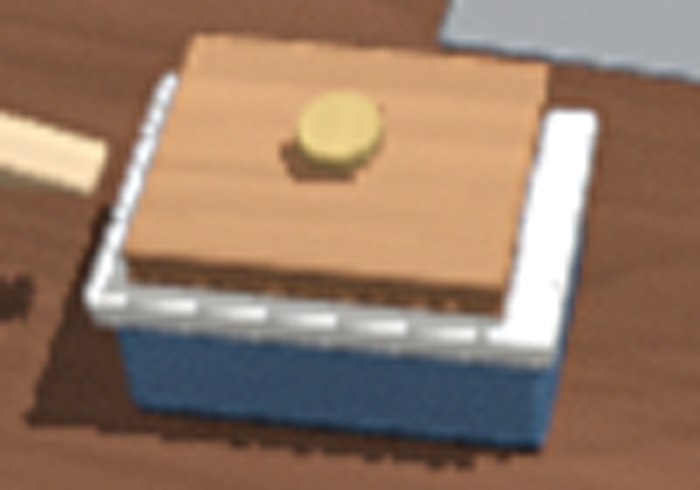

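Call:
arm_command(targets=[[255, -30, 0, 0, 0, 0, 0], [255, -65, 0, 0, 0.01, 0, 0], [255, -88, 30, -20, 0.02, 0, 0], [255, -88, 65, -42, 0.03, 0, 0], [255, -88, 102, -66, 0.04, 0, 0], [255, -88, 140, -90, 0.05, 0, 0], [255, -88, 178, -114, 0.06, 0, 0], [255, -88, 215, -138, 0.07, 0, 0], [255, -88, 252, -162, 0.07, 0, 0], [255, -88, 286, -184, 0.07, 0, 0]])

```text
time: 37.05
ee_pos: [0.4279, 0.0595, 0.1705]
eef_rot: [-0.016, 0.707, 0.017, 0.707]
ft_force: [0.0, 1.0, -0.6]
width: 0.0236
```

Call:
arm_command(targets=[[255, 20, 0, 0, 0, 0, 0], [255, 50, 0, 0, 0, 0, 0], [255, 85, 0, 0, 0, 0, 0], [255, 115, 0, 0, 0, 0, 0], [255, 135, 0, 0, 0, 0, 0], [255, 145, 0, 0, 0, 0, 0], [255, 145, 0, 0, 0, 0, 0], [255, 145, 0, 0, 0, 0, 0]])

```text
time: 37.85
ee_pos: [0.4298, 0.0585, 0.0263]
eef_rot: [-0.016, 0.707, 0.017, 0.707]
ft_force: [0.8, 0.7, -2.0]
width: 0.0236
```

Run:
```python
from h import *
go((.430,.055,.0105),2.5)
im=camera("wrist");cv2.imwrite("pics/w13.png",im[:,:,::-1])
go((.430,.055,.0105),2.5)
```

```text
t 37.85 pos [0.4298 0.0585 0.0263] shift [15.8 -3.5  0. ] turn [ 0.0029  0.001  -0.001 ] F [ 0.8  0.7 -2. ] w 0.0236
t 37.9 pos [0.4301 0.0584 0.0266] shift [16.1 -3.5 -0.3] turn [ 0.0028  0.0017 -0.0008] F [-0.7  0.   0.2] w 0.0237
```

View pics/w13.png

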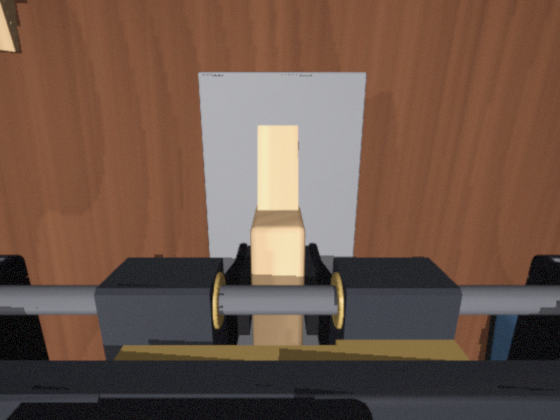

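Wedge centred over the mat and aligned. I lower it to contact.

Call:
arm_command(targets=[[255, 6, -2, 0, 0, 0, 0], [255, 11, -3, 0, 0, 0, 0], [255, 14, -3, 0, 0, 0, 0], [255, 15, -3, 0, 0, 0, 0], [255, 15.5, -3, 0, 0, 0, 0], [255, 15.5, -3, 0, 0, 0, 0]])

```text
time: 38.5
ee_pos: [0.4291, 0.0552, 0.0102]
eef_rot: [-0.016, 0.707, 0.017, 0.707]
ft_force: [-3.1, -1.3, 5.2]
width: 0.0238
```

Run:
```python
from h import *
go((.430,.055,.0102),2.5)
```

```text
t 38.5 pos [0.4291 0.0552 0.0102] shift [-0.  -0.3  0.9] turn [ 0.0028 -0.0009 -0.0003] F [-3.1 -1.3  5.2] w 0.0238
```

On the mat with about 6 N. I ease up slightly, open, and retreat upward.

Call:
arm_command(targets=[[255, -0.4, 0, 0, 0, 0, 0], [200, -0.4, 0, 0, 0, 0, 0], [120, -0.4, 0, 0, 0, 0, 0], [60, -0.4, 0, 0, 0, 0, 0], [0, -0.4, 0, 0, 0, 0, 0], [0, -0.4, 0, 0, 0, 0, 0], [0, -0.4, 0, 0, 0, 0, 0], [0, -0.4, 0, 0, 0, 0, 0], [0, -0.4, 0, 0, 0, 0, 0]])

```text
time: 39.4
ee_pos: [0.4293, 0.0554, 0.0104]
eef_rot: [-0.016, 0.707, 0.017, 0.707]
ft_force: [0.1, 0.5, -0.3]
width: 0.0717
```

Call:
arm_command(targets=[[0, 0, 0, 0, 0, 0, 0], [0, 0, 0, 0, 0, 0, 0], [0, -15, 0, 0, 0, 0, 0], [0, -40, 0, 0, 0, 0, 0], [0, -80, 0, 0, 0, 0, 0], [0, -120, 0, 0, 0, 0, 0], [0, -160, -30, 0, 0, 0, 0], [0, -190, -60, 0, 0, 0, 0], [0, -190, -60, 0, 0, 0, 0]])

```text
time: 40.3
ee_pos: [0.4342, -0.0085, 0.2041]
eef_rot: [-0.015, 0.705, 0.014, 0.709]
ft_force: [0.8, -0.3, -0.7]
width: 0.0872
```

Run:
```python
from h import *
s=read_state();print(s["time"],s["ee_pos"],s["width"],s["ft_force"])
im=camera("wrist");cv2.imwrite("pics/w14.png",im[:,:,::-1])
im=camera("scene");cv2.imwrite("pics/s14f.png",im[:,:,::-1]);cv2.imwrite("pics/s14.png",cv2.resize(im[200:320,160:360,::-1],None,fx=4,fy=4,interpolation=2))
```

```text
40.3 [ 0.43415724 -0.00846351  0.20408014] 0.08718231550144773 [ 0.80589496 -0.31123237 -0.685978  ]
```

View pics/w14.png

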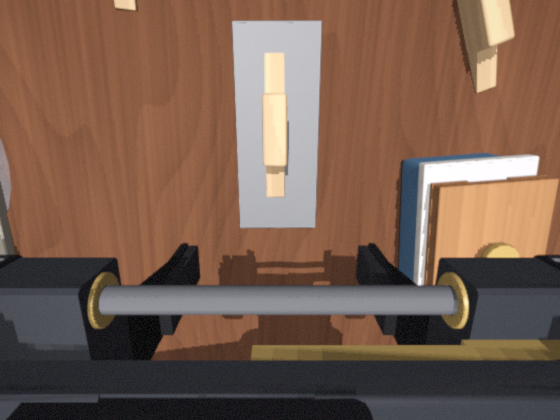

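View pics/s14.png

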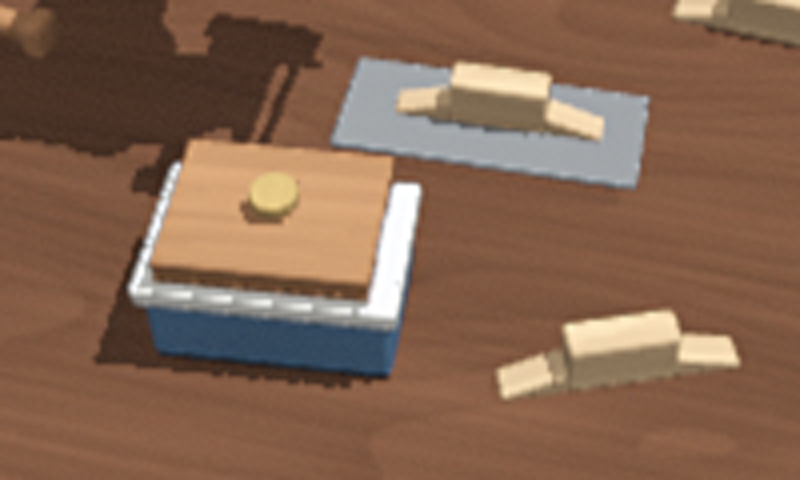

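Run:
```python
from h import *
c=cam("scene");a=cv2.imread("pics/scene0.png")[:,:,::-1].astype(float);b=cv2.imread("pics/s14f.png")[:,:,::-1].astype(float)
def edge(im,x,r0,r1):
    v=cv2.resize(im[r0:r1,x-2:x+3].mean(1)[:,None,:].astype(np.float32),(1,(r1-r0)*10),interpolation=cv2.INTER_CUBIC)[:,0,0]
    g=np.diff(cv2.GaussianBlur(v[:,None],(1,15),3)[:,0]);return r0+np.argmin(g)/10,r0+np.argmax(g)/10
for nm,x in(("right",206),("right2",212),("left2",240),("left",246)):
    print(nm,"front top edge(dark drop) rows",edge(a,x,258,280),edge(b,x,258,280), "back",edge(a,x,228,245),edge(b,x,228,245))
for dy in(-.055,.055):
    P=BC-.05*XH*-1+dy*YH;print("px per 8 mm",proj(c,[*P,.09])[0],proj(c,[*P,.098])[0])
```

```text
right front top edge(dark drop) rows (np.float64(268.6), np.float64(272.8)) (np.float64(266.7), np.float64(271.1)) back (np.float64(235.6), np.float64(240.8)) (np.float64(232.6), np.float64(240.5))
right2 front top edge(dark drop) rows (np.float64(269.5), np.float64(273.7)) (np.float64(267.5), np.float64(271.9)) back (np.float64(235.5), np.float64(237.0)) (np.float64(230.6), np.float64(234.9))
left2 front top edge(dark drop) rows (np.float64(272.3), np.float64(276.3)) (np.float64(270.2), np.float64(274.4)) back (np.float64(237.6), np.float64(239.8)) (np.float64(235.6), np.float64(237.6))
left front top edge(dark drop) rows (np.float64(272.6), np.float64(276.8)) (np.float64(270.5), np.float64(276.7)) back (np.float64(236.0), np.float64(240.0)) (np.float64(235.9), np.float64(237.9))
px per 8 mm [201.92354342 268.47624204] [201.48968926 266.32957185]
px per 8 mm [248.16718057 273.04633726] [248.01448536 270.90731687]
```

The lid has risen about 7 mm at the right end and 8 mm at the left, so it is nearly level. I hand in.

```bash
python3 -c "
from bench import *
print(close_job())"
```

```text
the job is handed in; nothing more can be done
None
```

The lid is free and standing about 7 mm up at the right end and 8 mm at the left. The wedge is back on the mat. I handed the job in at about 40 s of the 72 s allowed; the hand-in gives no verdict.

- **Prying:** I used the wedge from the mat, the farthest to the robot's right. The right end went up about 4 mm first. Then I pushed the wedge home at the left stop, and last at the right stop.
- **Forces:** The total push was about 19 N at the left and 20 N at the right. Sliding took 12 to 14 N just before each stop, so I estimate about 6 N on each. The contact forces on stop, lid and rim cannot be read directly. The push I read never passed about 20 N and the downward force about 8 N, but I did not calculate the rim's or lid's own load.
- **Stops:** I felt the left stop 30.5 mm in and the right one 29 mm in, both within the stated range.
- **Last checks:** The lid height comes from about 2 pixels of shift in the scene camera, so it is good to roughly 1 mm. It agrees with the wedge depths, which give about 8.3 mm left and 7.8 mm right.
- **At hand-in:** The wedge lies flat and centred on the mat, and the gripper is open and clear, about 0.2 m up. In the final crops the box and the wedge-like pieces in view looked unmoved. I did not re-measure the tumblers, the jigger or most of the muddler, but the arm's path stayed clear of them.
- **Failed checks:** None failed or disagreed.

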